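# Set out the bench for loading a sample plate

## Robot

A 6-joint arm with a two-finger parallel gripper is mounted at the origin on the work surface. World frame = base frame: x ahead of the robot, y to its left, z up, the work surface at z = 0. Lengths are in mm, angles in rad, forces in N, time in s.
With the tool pointing down it reaches from about 300 to 875 mm from the base axis. Payload 4.2 kg.
Tool frame: the origin (TCP) lies at the very end of the fingers, on their centre line; the grasp point (between the pads) lies 19 mm behind it; z points along the fingers, y is the direction in which the jaws open and shut (so a half turn about z gives the same grasp; the last joint's range is limited). The gripper opens to 85 mm and grips with 20 to 120 N. Pads are 22 mm wide; open, the fingers measure 114 mm over their backs; the gripper's body (76 mm by 85 mm) begins 54 mm behind the grasp point. The pads swing forward as they close: fully open they stand 13 mm farther back than shut.
Start: joints at [1.323, 0.32, 1.565, -0, 1.257, -0.02], TCP at [129.856, 560.162, 200.038] pointing down, gripper open.
Joint ranges: [-3.11, 3.11], [-0.84, 2.01], [0.21, 2.61], [-1.34, 4.49], [0.05, 2.63], [-2.56, 2.56]. Speed limits (rad/s): [2.57, 2.57, 3.14, 3.14, 3.14, 3.14].

## Interface

Orientations are given as a unit quaternion [w, x, y, z].
In Python, from bench import ctrl gives the robot as it stands. The module is installed in compiled form; this text tells all that it offers.
- The arm moves only by the tool apply_moves, never from a script. Its argument "increments" is a list of rows, each an object of numbers: "rx", "ry", "rz": the turn, a rotation vector about the tool's x, y, z normalised to -1 to 1, where 1 is 1.5 rad; "tx", "ty", "tz": the shift along the tool's x, y, z normalised to -1 to 1, where 1 is 0.3 m; "grip": the closure, from 0 (fully open) to 1 (shut). A call has 1 to 5 rows; each row is the pose to reach, as a shift and turn from the pose commanded when the call began, along the tool's axes at that moment; what a row does not reach only later rows make up. A row lasts 1/12 s, in which the tool goes at most 41.7 mm and 7.16 degrees, less where a joint would pass 70% of its speed; a pose out of reach is approached as far as the arm can. A call with a number of a shift or a turn outside -1 to 1 is refused whole. A call with a gripper value outside its range is refused whole. The fingers move at their own pace and stop on an object; "force" is the grip in N (left out, the last holds). Time passes only in rows, so rows that repeat a pose let the fingers close. It gives the time, the measured TCP pose, the force and the opening at its end, in the units of the state.
- ctrl.state(): the state, without advancing time (a new reading comes with each control period).
- ctrl.read_camera(name): name is "scene" or "top"; returns a dict with "img" (400x640x3 uint8, blue, green, red), "z_map" (400x640 float32, mm along the optical axis (not along the pixel's ray), 0 where there is no reading), "vfov" (degrees; the focal length in pixels is half the picture's height over the tangent of half this angle, whatever the lens; pixels are square), "cx", "cy" (the principal point, pixels), "eye" and "rotation" of the camera in the world. Camera axes: x right, y up, looking along -z (the intrinsics and any distortion apply to the point x, -y, -z); pixel columns grow to the right and rows downward; lengths in mm; the calibration is good to about 2 mm. A picture is of the moment at which its call begins.
- ctrl.job_done(): hands the job in, once; it reports no verdict.
The state is a dict: "time_s": time; "joint_positions": joint angles; "joint_vel": joint speeds; "joint_torque": joint torques, N m; "tool_pos": TCP position; "tcp_rot": TCP orientation; "force": force on the tool from outside, world axes, zero at the start; "torque": the same for the moment, N m; "gripper_width": opening from 0.0 (shut) to 1.0 (fully open).
Only numpy, scipy, OpenCV 4.12 (cv2) and the standard library are available. Lean on these libraries where they do the work, as an engineer would, in place of code of your own. Each camera call takes 0.05 s, during which the arm holds its last target. There are 200 camera calls.

## Task

Set out the bench for loading the sample plate, as seen from the robot: stand the wedge-shaped tube block behind the plate, centred on it and parallel to its long edge, with the capped jar standing centred between the two and a finger's width clear of each; stand the beaker just to the right of the plate (a finger or two of gap), level with the middle of its short end; and set the square dish in the middle of the balance's round pan. Leave the round dish and the pen where they are.

Things in the scene. Friction and masses are not known exactly. Their poses are not given: they have to be found in the camera images.
- plate: White sample plate with a grid of 8 x 12 small grey wells, fixed, left or right on the bench. 86 (x) x 128 (y) x 14 mm high. Origin: centre of its underside, on the bench; z up. Its +x points to its back (away from the robot), +y to the left; turned up to 0.2 rad. Behind, right of and level with the plate are meant along its own edges; its right-hand end is y = -64 mm.
- balance: Laboratory balance, fixed, on the other side of the bench from the plate: white housing 200 (x) x 160 (y) x 48 mm high, keypad on its -x side, towards the robot. Origin: centre of its underside, on the bench; z up; turned up to 0.2 rad. Its rigid round steel pan is 120 mm across; the pan's centre is at x = +30, y = 0 mm, its flat top at z = +68 mm.
- tube_block: White wedge-shaped tube block with two rows of six dark holes, loose, 0.2 to 0.4 kg. 56 (x) x 110 (y) mm, 48 mm high at its back. Both long sides are upright and flat up to 28 mm; above that the front (-x, towards the robot at the start) slopes, the back stays upright. Origin: centre of its underside; z up. Starts turned up to 0.3 rad. Grip it low across its 56 mm width.
- jar: Small amber glass jar with a white screw cap, closed, loose, about 0.11 kg. 40 mm diameter, 60 mm high. Origin: centre of its underside; z up.
- beaker: White plastic beaker, open at the top, tall and round, with a small spout, loose, about 0.06 kg. 50 mm diameter (49 at the foot), 68 mm high, wall 3 mm. Origin: centre of its underside; z up.
- dish: Small square white weighing dish, open at the top, loose, about 0.03 kg. 54 x 54 mm, 20 mm high (rim bead to 22 mm), wall 3 mm. Origin: centre of its underside; x and y along its sides, z up. Starts turned up to 0.5 rad. It can be gripped across its outside.
- round_dish: Bystander: small round bare-aluminium dish, 50 mm across, 16 mm high, loose. Stays amid the other things. Origin: centre of its underside.
- pen: Bystander: marker pen with black barrel and green cap, 134 mm long, 13 mm thick, lying behind the loose things. Origin: underside near its middle; x along the pen.

How it is judged (in metres and radians):
At the end, for the whole second after the job is handed in: In the plate's frame: block centre 125-178 mm behind, 15 mm sideways, 0.15 rad parallel; jar between, 15 mm sideways, gap 7-35 mm to each; beaker right, gap 6-50 mm, level within 15 mm; dish on pan, 12 mm from centre in x and y. All upright, at rest; bystanders moved under 25 mm (x of tube_block in the frame of plate between 0.125 and 0.178 m and y of tube_block in the frame of plate between -0.015 and 0.015 m and angle between the y axis of tube_block and the y axis of plate, either way round below 0.15 rad and x of jar in the frame of plate between 0.07 and 0.098 m and y of jar in the frame of plate between -0.015 and 0.015 m and (x of jar in the frame of tube_block between -0.083 and -0.055 m or x of jar in the frame of tube_block between 0.055 and 0.083 m) and x of beaker in the frame of plate between -0.015 and 0.015 m and y of beaker in the frame of plate between -0.139 and -0.095 m and x of dish in the frame of balance between 0.018 and 0.042 m and y of dish in the frame of balance between -0.012 and 0.012 m and z of dish in the frame of balance between 0.062 and 0.074 m and angle between each of tube_block, jar, beaker, dish's own z axis and vertical below 0.1 rad and linear speed of each of tube_block, jar, beaker, dish below 0.02 m/s and height (world z) of tube_block between -0.005 and 0.006 m and height (world z) of jar between -0.005 and 0.006 m and height (world z) of beaker between -0.005 and 0.006 m and distance of each of round_dish, pen from where it was at the start of the episode below 0.025 m); the robot touches nothing.
It also fails if it takes over 114 s, if anything falls off the work surface, if the arm or the gripper's body presses on something with over 40 N, if the wrist force passes 120 N, or if a joint passes its speed limit or range.

## Working session

There is one attempt and no reset: what is moved stays moved. The work goes in short steps, Python scripts to look and compute and a tool call to move; the robot and the scene stay as the last step left them, time stands still between calls to the robot, and variables do not carry over. Pictures are saved under pics/ and viewed, on a budget of 14 in all, crops included, one or two more only if the job needs it, and the job is handed in when it is done.

Besides the shell and the picture viewer there is one more tool, called after "Request:" as name(argument=value, ...) on one line, values as JSON. apply_moves: Moves the arm, as the interface text tells. Its arguments: {"type":"object","properties":{"increments":{"type":"array","items":{"type":"object","properties":{"rx":{"type":"number"},"ry":{"type":"number"},"rz":{"type":"number"},"tx":{"type":"number"},"ty":{"type":"number"},"tz":{"type":"number"},"grip":{"type":"number"}}}},"force":{"type":"number"}},"required":["increments"]}

```bash
mkdir -p pics; python3 - <<'E'
from bench import ctrl
import cv2, numpy as np
print(ctrl.state())
for n in ("scene","top"):
    d=ctrl.read_camera(n)
    cv2.imwrite(f"pics/{n}0.png",d["img"]); np.savez(f"{n}0.npz",**d)
    print(n,{k:(v if k not in("img","z_map") else v.shape) for k,v in d.items()})
E
```

```text
{'time_s': 0.0, 'joint_positions': array([ 1.32300812e+00,  3.20311343e-01,  1.56567991e+00, -9.75675609e-06,
        1.25738363e+00, -2.00044108e-02]), 'joint_vel': array([-0.0007378 , -0.00084388,  0.00096149, -0.00170566,  0.00180085,
       -0.00057123]), 'joint_torque': array([-2.11013496e-03, -4.15525460e+01, -2.34155238e+01, -3.43888369e-04,
        8.22628092e-03,  4.69543039e-06]), 'tool_pos': array([129.72141333, 559.63442536, 199.17079236]), 'tcp_rot': array([-1.14362386e-04,  1.13644293e-01,  9.93521102e-01, -8.83754127e-04]), 'force': array([ 0.78504654, -0.40172382, -0.01623603]), 'torque': array([0.02260683, 0.02773601, 0.05218335]), 'gripper_width': 1.0008243303655897}
scene {'img': (400, 640, 3), 'z_map': (400, 640), 'vfov': 47.062390615518275, 'cx': 318.8724365230969, 'cy': 196.31766377565964, 'eye': array([1294.66813573, -143.13309747,  623.71795119]), 'rotation': array([0.69908386, 0.33417059, 0.26248488, 0.57507691])}
top {'img': (400, 640, 3), 'z_map': (400, 640), 'vfov': 51.95922405123926, 'cx': 318.01438449257245, 'cy': 194.5463550455577, 'eye': array([479.69051736,  -6.75114677, 948.19438075]), 'rotation': array([-0.70235498, -0.04836081,  0.02892054,  0.70959306])}
```

View pics/scene0.png

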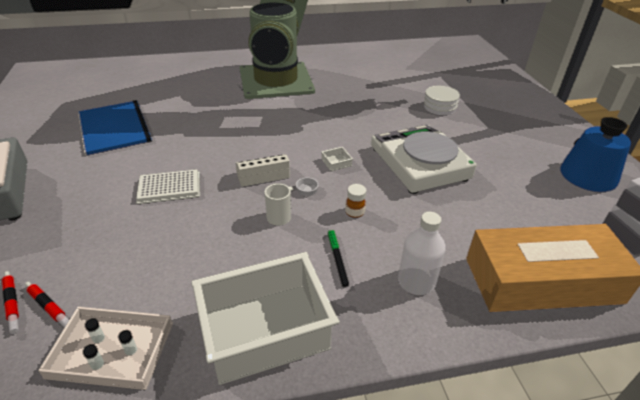

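View pics/top0.png

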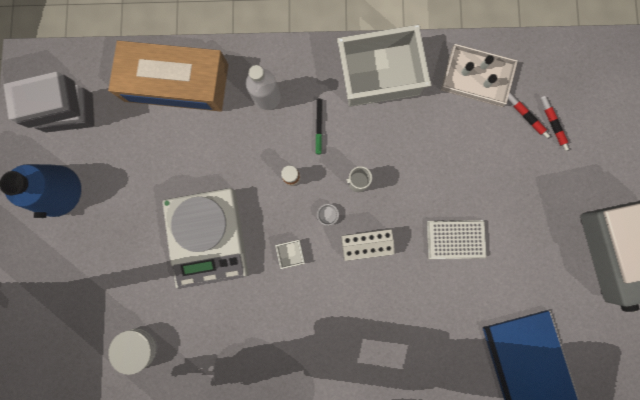

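Scene: plate, block, round dish, beaker, jar, dish and balance all lie between the plate (scene ≈168,186) and the balance (≈425,155). Top: robot side is down. Plate is at (457,240), block (368,245), dish (290,254), round dish (328,214), jar (289,175), beaker (360,178), pen (319,127) and balance pan (199,224). Next I measure them using height masks.

```bash
cat > h.py <<'E'
import numpy as np, cv2
from scipy.spatial.transform import Rotation as R
def cam(d):
    q=d["rotation"]; M=R.from_quat([q[1],q[2],q[3],q[0]]).as_matrix()
    f=200/np.tan(np.radians(float(d["vfov"]))/2)
    return M,f
def ray(d,u,v):
    M,f=cam(d); u=np.asarray(u,float);v=np.asarray(v,float)
    c=np.stack([(u-d["cx"])/f,-(v-d["cy"])/f,-np.ones_like(u)],-1)
    return c@M.T
def onplane(d,u,v,z):
    r=ray(d,u,v); s=(z-d["eye"][2])/r[...,2]
    return d["eye"]+r*s[...,None]
def cloud(d):
    v,u=np.mgrid[0:400,0:640]
    return d["eye"]+ray(d,u,v)*d["z_map"][...,None]
def top(d,box,zlo,zhi,zt,extra=None):
    """points on plane zt of pixels in box whose height lies in zlo..zhi (biggest component)"""
    u0,v0,u1,v1=box; P=cloud(d); m=(P[...,2]>zlo)&(P[...,2]<zhi)&(d["z_map"]>0)
    if extra is not None: m&=extra
    k=np.zeros_like(m); k[v0:v1,u0:u1]=m[v0:v1,u0:u1]
    n,l,s,_=cv2.connectedComponentsWithStats(k.astype(np.uint8))
    i=1+np.argmax(s[1:,4]); vv,uu=np.nonzero(l==i)
    return onplane(d,uu,vv,zt)[:,:2], (uu,vv)
def rect(p):
    (c,s,a)=cv2.minAreaRect(p.astype(np.float32)); return np.round(c,1),np.round(s,1),round(a,1)
def circ(p):
    c,r=cv2.minEnclosingCircle(p.astype(np.float32)); return np.round(c,1),round(r,1)
E
python3 - <<'E'
from h import *
d=dict(np.load("top0.npz")); P=cloud(d)
for n,(u,v) in dict(bench=(400,300),plate=(457,240),pan=(199,224),block=(368,238),jar=(289,173),pen=(319,110),bench2=(280,210)).items():
    w=P[v-3:v+4,u-3:u+4,:]; print(n,np.round(np.median(w.reshape(-1,3),0),1),np.round(w[...,2].std(),2))
for n,b,lo,hi,zt,f in [("plate",(415,210,500,270),9,22,14,rect),("pan",(150,180,255,300),62,76,68,circ),("housing",(150,180,255,300),35,80,48,rect),
  ("block",(335,222,402,268),20,60,38,rect),("blockall",(335,222,402,268),8,60,28,rect),("blocktop",(335,222,402,268),44,60,48,rect),("dish",(270,235,312,275),12,30,20,rect),("jar",(270,160,305,190),52,70,60,circ),
  ("beaker",(340,160,380,198),60,76,68,circ),("round",(312,200,343,228),9,25,16,circ),("pen",(305,90,335,160),5,25,8,rect)]:
    p,_=top(d,b,lo,hi,zt); print(n,len(p),f(p),np.round(p.mean(0),1))
E
```

```text
bench [ 3.431e+02 -1.636e+02  1.000e-01] 1.57
plate [ 476.2 -292.2   14. ] 1.41
pan [515.6 274.8  67.9] 1.52
block [482.3 -90.3  48. ] 1.67
jar [625.7  80.6  59.8] 1.43
pen [782.7  14.5  10.3] 4.6
bench2 [ 5.489e+02  1.076e+02 -3.000e-01] 1.86
plate 1999 (array([ 478.4, -293.1]), array([ 80.7, 123.7]), 0.3) [ 478.2 -293.5]
pan 2390 (array([516.1, 275.9]), 60.2) [515.8 275.9]
housing 6322 (array([486.9, 269.4]), array([198.6, 160.4]), 9.4) [488.4 269.4]
block 1286 (array([468.2, -91.5]), array([ 55.3, 111.6]), 6.9) [468.2 -91.2]
blockall 1288 (array([468.1, -92.3]), array([ 55.9, 113. ]), 6.9) [468. -92.]
blocktop 650 (array([480.3, -89.5]), array([ 30.7, 109.7]), 7.0) [481.6 -89.4]
dish 165 (array([448.6,  82.4]), array([55.3, 55.4]), 12.4) [447.5  83.6]
jar 214 (array([625.2,  79. ]), 18.2) [624.9  79.3]
beaker 118 (array([612.2, -72.7]), 27.2) [613.2 -72.9]
round 112 (array([536.9,  -3.5]), 24.5) [537.9  -3.4]
pen 309 (array([745.4,  15. ]), array([ 12.9, 130.2]), 88.0) [745.  15.]
```

```bash
cat > plan.py <<'E'
import sys, math
from h import *
from bench import ctrl
def plan(goals, step=185, rstep=32):
    """goals: x y z jaw_deg ; prints increments per call (5 rows each), straight legs split up"""
    s=ctrl.state(); q=s["tcp_rot"]; p=s["tool_pos"]; M=R.from_quat([q[1],q[2],q[3],q[0]]).as_matrix()
    for g in goals:
        g=np.array(g,float); th0=math.degrees(math.atan2(M[1,1],M[0,1]))
        dth=(g[3]-th0+90)%180-90
        n=max(1,math.ceil(np.linalg.norm(g[:3]-p)/step),math.ceil(abs(dth)/rstep))
        P0=p.copy()
        for i in range(1,n+1):
            t=math.radians(th0+dth*i/n); y=np.array([math.cos(t),math.sin(t),0]); z=np.array([0,0,-1.])
            N=np.stack([np.cross(y,z),y,z],1); w=P0+(g[:3]-P0)*i/n
            tr=M.T@(w-p)/300; ro=R.from_matrix(M.T@N).as_rotvec()/1.5
            rows=max(np.linalg.norm(w-p)/41.7,np.degrees(np.linalg.norm(ro)*1.5)/7.16)
            print("t",*np.round(tr,4),"r",*np.round(ro,4),"rows %.1f"%rows); M,p=N,w
        print("--",g)
    print("now",np.round(s["tool_pos"],1),"t",round(s["time_s"],2),"w",round(s["gripper_width"],3),"F",np.round(s["force"],1),"j",np.round(s["joint_positions"],2))
if __name__=="__main__": plan([list(map(float,a.split(","))) for a in sys.argv[1:]])
E
python3 plan.py 447.5,82.5,110,12.4 447.5,82.5,2,12.4
```

```text
t -0.3478 -0.3275 0.0749 r -0.001 0.0001 0.1878 rows 3.5
t -0.4251 -0.218 0.0744 r 0.0 0.0 0.1878 rows 3.5
t -0.469 -0.0913 0.0744 r 0.0 0.0 0.1878 rows 3.5
t -0.4759 0.0426 0.0744 r 0.0 0.0 0.1878 rows 3.5
-- [447.5  82.5 110.   12.4]
t 0.0 0.0 0.36 r 0.0 0.0 0.0 rows 2.6
-- [447.5  82.5   2.   12.4]
now [129.7 559.7 199.3] t 0.1 w 1.0 F [0.5 0.2 0.9] j [ 1.32  0.32  1.57 -0.    1.26 -0.02]
```

Request:
apply_moves(increments=[{"tx": -0.348, "ty": -0.328, "tz": 0.075, "rz": 0.188, "grip": 0}, {"tx": -0.348, "ty": -0.328, "tz": 0.075, "rz": 0.188, "grip": 0}, {"tx": -0.348, "ty": -0.328, "tz": 0.075, "rz": 0.188, "grip": 0}, {"tx": -0.348, "ty": -0.328, "tz": 0.075, "rz": 0.188, "grip": 0}])

```text
invalid input
```

Request:
apply_moves(increments=[{"tx": -0.425, "ty": -0.218, "tz": 0.074, "rz": 0.188}, {"tx": -0.425, "ty": -0.218, "tz": 0.074, "rz": 0.188}, {"tx": -0.425, "ty": -0.218, "tz": 0.074, "rz": 0.188}, {"tx": -0.425, "ty": -0.218, "tz": 0.074, "rz": 0.188}])

```text
invalid input
```

Request:
apply_moves(increments=[{"tx": -0.469, "ty": -0.091, "tz": 0.074, "rz": 0.188}, {"tx": -0.469, "ty": -0.091, "tz": 0.074, "rz": 0.188}, {"tx": -0.469, "ty": -0.091, "tz": 0.074, "rz": 0.188}, {"tx": -0.469, "ty": -0.091, "tz": 0.074, "rz": 0.188}])

```text
invalid input
```

Request:
apply_moves(increments=[{"tx": -0.476, "ty": 0.043, "tz": 0.074, "rz": 0.188}, {"tx": -0.476, "ty": 0.043, "tz": 0.074, "rz": 0.188}, {"tx": -0.476, "ty": 0.043, "tz": 0.074, "rz": 0.188}, {"tx": -0.476, "ty": 0.043, "tz": 0.074, "rz": 0.188}, {"tx": -0.476, "ty": 0.043, "tz": 0.074, "rz": 0.188}])

```text
invalid input
```

```bash
python3 plan.py 447.5,82.5,40,12.4 447.5,82.5,3,12.4
```

```text
t -0.3478 -0.3274 0.1332 r -0.001 0.0001 0.1878 rows 3.6
t -0.4251 -0.218 0.1327 r 0.0 0.0 0.1878 rows 3.6
t -0.469 -0.0913 0.1327 r 0.0 0.0 0.1878 rows 3.6
t -0.4759 0.0426 0.1327 r 0.0 0.0 0.1878 rows 3.6
-- [447.5  82.5  40.   12.4]
t 0.0 0.0 0.1233 r 0.0 0.0 0.0 rows 0.9
-- [447.5  82.5   3.   12.4]
now [129.7 559.7 199.3] t 0.1 w 1.0 F [0.5 0.2 0.9] j [ 1.32  0.32  1.57 -0.    1.26 -0.02]
```

Request:
apply_moves(increments=[{"tx": -0.348, "ty": -0.328, "tz": 0.075, "rx": 0, "ry": 0, "rz": 0.188, "grip": 0}, {"tx": -0.348, "ty": -0.328, "tz": 0.075, "rx": 0, "ry": 0, "rz": 0.188, "grip": 0}, {"tx": -0.348, "ty": -0.328, "tz": 0.075, "rx": 0, "ry": 0, "rz": 0.188, "grip": 0}, {"tx": -0.348, "ty": -0.328, "tz": 0.075, "rx": 0, "ry": 0, "rz": 0.188, "grip": 0}])

```text
time_s: 0.43
tool_pos: [210.2, 436.4, 176.2]
tcp_rot: [0.0, 0.253, 0.967, -0.002]
force: [0.1, -0.1, -0.3]
gripper_width: 0.997
```

Request:
apply_moves(increments=[{"tx": -0.425, "ty": -0.218, "tz": 0.074, "rx": 0, "ry": 0, "rz": 0.188, "grip": 0}, {"tx": -0.425, "ty": -0.218, "tz": 0.074, "rx": 0, "ry": 0, "rz": 0.188, "grip": 0}, {"tx": -0.425, "ty": -0.218, "tz": 0.074, "rx": 0, "ry": 0, "rz": 0.188, "grip": 0}, {"tx": -0.425, "ty": -0.218, "tz": 0.074, "rx": 0, "ry": 0, "rz": 0.188, "grip": 0}])

```text
time_s: 0.77
tool_pos: [289.3, 317.4, 154.3]
tcp_rot: [0.0, 0.387, 0.922, -0.002]
force: [-0.7, 0.0, 0.3]
gripper_width: 0.997
```

Request:
apply_moves(increments=[{"tx": -0.469, "ty": -0.091, "tz": 0.074, "rx": 0, "ry": 0, "rz": 0.188, "grip": 0}, {"tx": -0.469, "ty": -0.091, "tz": 0.074, "rx": 0, "ry": 0, "rz": 0.188, "grip": 0}, {"tx": -0.469, "ty": -0.091, "tz": 0.074, "rx": 0, "ry": 0, "rz": 0.188, "grip": 0}, {"tx": -0.469, "ty": -0.091, "tz": 0.074, "rx": 0, "ry": 0, "rz": 0.188, "grip": 0}])

```text
time_s: 1.1
tool_pos: [369.1, 198.7, 132.3]
tcp_rot: [0.0, 0.513, 0.858, -0.001]
force: [-0.3, -0.4, -0.2]
gripper_width: 0.997
```

Request:
apply_moves(increments=[{"tx": -0.476, "ty": 0.043, "tz": 0.074, "rx": 0, "ry": 0, "rz": 0.188, "grip": 0}, {"tx": -0.476, "ty": 0.043, "tz": 0.074, "rx": 0, "ry": 0, "rz": 0.188, "grip": 0}, {"tx": -0.476, "ty": 0.043, "tz": 0.074, "rx": 0, "ry": 0, "rz": 0.188, "grip": 0}, {"tx": -0.476, "ty": 0.043, "tz": 0.074, "rx": 0, "ry": 0, "rz": 0.188, "grip": 0}, {"tx": -0.476, "ty": 0.043, "tz": 0.074, "rx": 0, "ry": 0, "rz": 0.188, "grip": 0}])

```text
time_s: 1.52
tool_pos: [449.2, 79.6, 110.0]
tcp_rot: [0.0, 0.629, 0.777, -0.001]
force: [0.0, 0.5, 0.3]
gripper_width: 1.004
```

```bash
python3 plan.py 447.5,82.5,40,12.4 447.5,82.5,3,12.4
```

```text
t 0.0107 -0.0034 0.2333 r -0.0004 0.0006 -0.004 rows 1.7
-- [447.5  82.5  40.   12.4]
t 0.0 0.0 0.1233 r 0.0 0.0 0.0 rows 0.9
-- [447.5  82.5   3.   12.4]
now [449.2  79.6 110. ] t 1.52 w 1.004 F [0.  0.5 0.3] j [ 0.15  0.22  1.96 -0.    0.96 -0.06]
```

Request:
apply_moves(increments=[{"tx": 0.011, "ty": -0.003, "tz": 0.2, "rx": 0, "ry": 0, "rz": -0.004, "grip": 0}, {"tx": 0.011, "ty": -0.003, "tz": 0.2, "rx": 0, "ry": 0, "rz": -0.004, "grip": 0}, {"tx": 0.011, "ty": -0.003, "tz": 0.3, "rx": 0, "ry": 0, "rz": -0.004, "grip": 0}, {"tx": 0.011, "ty": -0.003, "tz": 0.357, "rx": 0, "ry": 0, "rz": -0.004, "grip": 0}, {"tx": 0.011, "ty": -0.003, "tz": 0.357, "rx": 0, "ry": 0, "rz": -0.004, "grip": 0}])

```text
time_s: 1.93
tool_pos: [442.4, 85.9, 0.8]
tcp_rot: [-0.003, 0.625, 0.781, -0.003]
force: [0.0, -0.2, -0.1]
gripper_width: 1.003
```

Request:
apply_moves(increments=[{"tx": 0, "ty": 0, "tz": 0, "rx": 0, "ry": 0, "rz": 0, "grip": 0.5}, {"tx": 0, "ty": 0, "tz": 0, "rx": 0, "ry": 0, "rz": 0, "grip": 0.5}, {"tx": 0, "ty": 0, "tz": 0, "rx": 0, "ry": 0, "rz": 0, "grip": 0.5}, {"tx": 0, "ty": 0, "tz": 0, "rx": 0, "ry": 0, "rz": 0, "grip": 0.5}, {"tx": 0, "ty": 0, "tz": 0, "rx": 0, "ry": 0, "rz": 0, "grip": 0.5}], force=20)

```text
time_s: 2.35
tool_pos: [446.7, 86.0, 4.8]
tcp_rot: [0.001, 0.625, 0.781, 0.001]
force: [-0.2, 0.7, -0.0]
gripper_width: 0.497
```

Request:
apply_moves(increments=[{"tx": 0, "ty": 0, "tz": 0, "rx": 0, "ry": 0, "rz": 0, "grip": 0.6}, {"tx": 0, "ty": 0, "tz": 0, "rx": 0, "ry": 0, "rz": 0, "grip": 0.6}, {"tx": 0, "ty": 0, "tz": 0, "rx": 0, "ry": 0, "rz": 0, "grip": 0.6}, {"tx": 0, "ty": 0, "tz": 0, "rx": 0, "ry": 0, "rz": 0, "grip": 0.6}, {"tx": 0, "ty": 0, "tz": 0, "rx": 0, "ry": 0, "rz": 0, "grip": 0.6}])

```text
time_s: 2.77
tool_pos: [446.0, 85.8, 3.8]
tcp_rot: [-0.0, 0.625, 0.781, 0.0]
force: [0.3, 0.0, -0.1]
gripper_width: 0.399
```

```bash
python3 plan.py 447.5,82.5,130,12.4 516,275.5,130,9 516,275.5,73,9
```

```text
t -0.0117 0.0026 -0.4207 r 0.0 -0.0001 0.003 rows 3.0
-- [447.5  82.5 130.   12.4]
t 0.2896 0.1806 0.0 r 0.0 0.0 0.0198 rows 2.5
t 0.2949 0.1719 0.0 r 0.0 0.0 0.0198 rows 2.5
-- [516.  275.5 130.    9. ]
t 0.0 0.0 0.19 r 0.0 0.0 0.0 rows 1.4
-- [516.  275.5  73.    9. ]
now [446.   85.8   3.8] t 2.77 w 0.399 F [ 0.3  0.  -0.1] j [ 0.16  0.36  2.1   0.    0.68 -0.06]
```

```bash
cat > look.py <<'E'
import sys
from h import *
from bench import ctrl
def look(n,tag,box=None,k=1):
    d=ctrl.read_camera(n); np.savez(f"{n}{tag}.npz",**d)
    im=d["img"]
    if box: im=im[box[1]:box[3],box[0]:box[2]]
    cv2.imwrite(f"pics/{n}{tag}.png",cv2.resize(im,None,fx=k,fy=k,interpolation=cv2.INTER_CUBIC)); return d
if __name__=="__main__":
    a=sys.argv; look(a[1],a[2],list(map(int,a[3].split(","))) if len(a)>3 else None,int(a[4]) if len(a)>4 else 1)
E
python3 look.py scene 1 230,80,490,240 3
```

```text
(no output)
```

View pics/scene1.png

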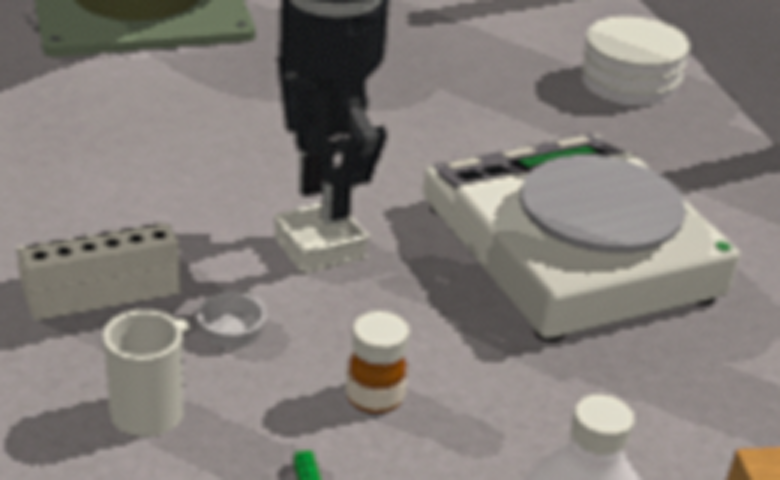

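```bash
python3 - <<'E'
from h import *
d=dict(np.load("scene1.npz"))
for u,v in [(342.3,152.7),(340,151)]:
    r=ray(d,u,v)
    for x in (455,463,467,476,480):
        print(u,v,np.round(d["eye"]+r*((x-d["eye"][0])/r[0]),1))
P=cloud(d); print(np.round(P[144:158:2,341],1))
E
```

```text
342.3 152.7 [455.   94.1  31.4]
342.3 152.7 [463.   91.8  37. ]
342.3 152.7 [467.   90.7  39.8]
342.3 152.7 [476.   88.1  46.2]
342.3 152.7 [480.  87.  49.]
340 151 [455.   88.4  36.7]
340 151 [463.   86.2  42.3]
340 151 [467.   85.1  45.1]
340 151 [476.   82.6  51.4]
340 151 [480.   81.5  54.2]
[[476.4  83.9  69.9]
 [475.2  84.5  63.8]
 [477.5  84.1  60.2]
 [478.4  84.1  55.4]
 [474.6  85.4  47.5]
 [467.7  87.7  37.1]
 [427.4  99.2   2.8]]
```

Request:
apply_moves(increments=[{"tx": 0, "ty": 0, "tz": -0.05, "rx": 0, "ry": 0, "rz": 0, "grip": 0.6}, {"tx": 0, "ty": 0, "tz": -0.1, "rx": 0, "ry": 0, "rz": 0, "grip": 0.6}, {"tx": 0, "ty": 0, "tz": -0.1, "rx": 0, "ry": 0, "rz": 0, "grip": 0.6}, {"tx": 0, "ty": 0, "tz": -0.1, "rx": 0, "ry": 0, "rz": 0, "grip": 0.6}])

```text
time_s: 3.15
tool_pos: [446.5, 85.9, 34.2]
tcp_rot: [0.001, 0.625, 0.781, 0.001]
force: [0.6, -0.0, -0.1]
gripper_width: 0.399
```

```bash
python3 plan.py; python3 look.py scene 2 230,80,490,240 3
```

```text
now [446.5  85.9  34.2] t 3.15 w 0.399 F [ 0.6 -0.  -0.1] j [ 0.16  0.32  2.06  0.    0.76 -0.06]
```

View pics/scene2.png

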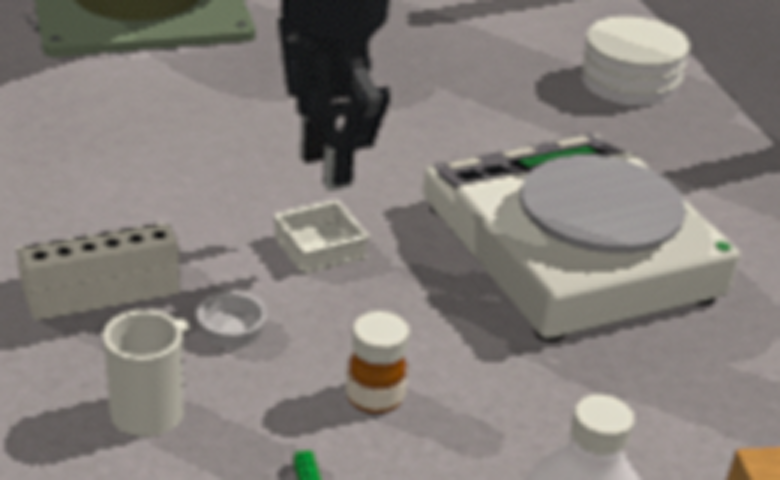

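The near finger's tip showed at z≈36 while the TCP read 3.8, so the fingers closed above the dish. The dish has not moved (scene crop 320,235). I'll measure the real tip offset in the current pose.

```bash
python3 - <<'E'
from h import *
for f in ("scene1","scene2"):
    d=dict(np.load(f+".npz")); P=cloud(d); g=d["img"].max(2)
    m=(np.abs(P[...,0]-450)<60)&(np.abs(P[...,1]-85)<45)&(P[...,2]>25)&(P[...,2]<160)&(d["z_map"]>0)&(g<140)
    m=cv2.erode(m.astype(np.uint8),np.ones((2,2)))>0
    Q=P[m]; 
    for lo in range(25,125,6):
        q=Q[(Q[:,2]>=lo)&(Q[:,2]<lo+6)]
        if len(q)>2: print(f,lo,len(q),"x",np.round(np.percentile(q[:,0],[2,50,98])),"y",np.round(np.percentile(q[:,1],[2,50,98])))
E
```

```text
scene1 31 4 x [425. 446. 467.] y [79. 88. 95.]
scene1 37 22 x [424. 428. 472.] y [72. 81. 95.]
scene1 43 29 x [426. 468. 476.] y [71. 83. 94.]
scene1 49 32 x [425. 430. 476.] y [70. 81. 96.]
scene1 55 37 x [423. 470. 478.] y [70. 83. 97.]
scene1 61 35 x [427. 469. 476.] y [70. 83. 96.]
scene1 67 35 x [426. 464. 477.] y [70. 80. 94.]
scene1 73 20 x [422. 428. 476.] y [69. 77. 83.]
scene1 79 32 x [424. 467. 493.] y [ 68.  78. 102.]
scene1 85 61 x [406. 476. 494.] y [ 64.  81. 104.]
scene1 91 44 x [402. 481. 496.] y [ 63.  82. 105.]
scene1 97 44 x [405. 471. 500.] y [ 63.  80. 106.]
scene1 103 74 x [401. 471. 502.] y [ 62.  81. 106.]
scene1 109 69 x [399. 467. 504.] y [ 61.  76. 108.]
scene1 115 70 x [398. 470. 507.] y [ 62.  76. 107.]
scene1 121 69 x [399. 472. 508.] y [ 63.  80. 107.]
scene2 61 3 x [424. 427. 463.] y [78. 88. 89.]
scene2 67 23 x [424. 429. 469.] y [72. 84. 98.]
scene2 73 36 x [425. 469. 476.] y [71. 82. 96.]
scene2 79 35 x [425. 471. 476.] y [71. 84. 97.]
scene2 85 40 x [425. 470. 477.] y [71. 83. 97.]
scene2 91 40 x [426. 469. 478.] y [71. 84. 97.]
scene2 97 38 x [426. 467. 477.] y [71. 82. 96.]
scene2 103 25 x [423. 429. 475.] y [70. 78. 85.]
scene2 109 28 x [406. 430. 491.] y [ 67.  77. 104.]
scene2 115 62 x [409. 478. 495.] y [ 64.  81. 104.]
scene2 121 54 x [407. 487. 498.] y [ 63.  83. 105.]
```

Request:
apply_moves(increments=[{"tx": 0, "ty": 0, "tz": 0, "rx": 0, "ry": 0, "rz": 0, "grip": 0}, {"tx": 0, "ty": 0, "tz": 0, "rx": 0, "ry": 0, "rz": 0, "grip": 0}, {"tx": 0, "ty": 0, "tz": 0, "rx": 0, "ry": 0, "rz": 0, "grip": 0}, {"tx": 0, "ty": 0, "tz": 0, "rx": 0, "ry": 0, "rz": 0, "grip": 0}, {"tx": 0, "ty": 0, "tz": 0, "rx": 0, "ry": 0, "rz": 0, "grip": 0}])

```text
time_s: 3.62
tool_pos: [445.8, 85.8, 33.5]
tcp_rot: [-0.0, 0.625, 0.781, -0.0]
force: [-0.3, -0.1, 0.2]
gripper_width: 1.0
```

```bash
cat > tip.py <<'E'
import sys
from h import *
from bench import ctrl
s=ctrl.state(); p=s["tool_pos"]; d=ctrl.read_camera("scene"); P=cloud(d); g=d["img"].max(2)
m=(np.hypot(P[...,0]-p[0],P[...,1]-p[1])<75)&(P[...,2]>max(10,p[2]-5))&(P[...,2]<p[2]+120)&(d["z_map"]>0)&(g<130)
m=cv2.erode(m.astype(np.uint8),np.ones((2,2)))>0
Q=P[m]; print("tool",np.round(p,1),"w",round(s["gripper_width"],3),"F",np.round(s["force"],1))
z0=np.percentile(Q[:,2],.5)
for lo in np.arange(z0,z0+50,5):
    q=Q[(Q[:,2]>=lo)&(Q[:,2]<lo+5)]
    if len(q)>2: print(round(lo-p[2],1),len(q),"x",np.round(np.percentile(q[:,0],[2,50,98])),"y",np.round(np.percentile(q[:,1],[2,50,98])))
E
python3 tip.py
```

```text
tool [445.8  85.8  33.5] w 1.0 F [-0.3 -0.1  0.2]
44.6 17 x [399. 403. 493.] y [68. 79. 99.]
49.6 30 x [400. 404. 499.] y [ 67.  84. 103.]
54.6 32 x [398. 405. 500.] y [ 65.  84. 101.]
59.6 33 x [399. 493. 503.] y [ 67.  85. 101.]
64.6 39 x [400. 406. 502.] y [ 65.  84. 102.]
69.6 36 x [399. 495. 501.] y [ 67.  87. 103.]
74.6 39 x [400. 491. 500.] y [ 65.  84. 102.]
79.6 27 x [399. 403. 500.] y [65. 77. 94.]
84.6 17 x [386. 402. 501.] y [63. 72. 89.]
89.6 28 x [385. 497. 518.] y [ 61.  84. 107.]
94.6 62 x [385. 500. 520.] y [ 59.  91. 110.]
```

Request:
apply_moves(increments=[{"tx": 0.01, "ty": 0.004, "tz": 0.08, "rx": 0, "ry": 0, "rz": 0, "grip": 0}, {"tx": 0.01, "ty": 0.004, "tz": 0.15, "rx": 0, "ry": 0, "rz": 0, "grip": 0}, {"tx": 0.01, "ty": 0.004, "tz": 0.19, "rx": 0, "ry": 0, "rz": 0, "grip": 0}, {"tx": 0.01, "ty": 0.004, "tz": 0.19, "rx": 0, "ry": 0, "rz": 0, "grip": 0}])

```text
time_s: 4.0
tool_pos: [444.5, 88.7, -25.3]
tcp_rot: [-0.002, 0.625, 0.781, -0.002]
force: [-0.9, -0.3, 0.9]
gripper_width: 0.998
```

```bash
python3 tip.py|head -4;python3 plan.py 448,83,-31,12.4
```

```text
tool [444.5  88.7 -25.3] w 0.998 F [-0.9 -0.3  0.9]
36.3 25 x [418. 453. 480.] y [ 56.  75. 102.]
41.3 7 x [399. 430. 491.] y [ 73.  97. 104.]
46.3 22 x [399. 402. 495.] y [71. 84. 99.]
t -0.0209 0.0039 0.0229 r -0.002 -0.0001 0.0031 rows 0.2
-- [448.   83.  -31.   12.4]
now [445.5  88.9 -24.1] t 4.05 w 0.998 F [ 0.1 -0.3  0.2] j [ 0.17  0.41  2.12  0.    0.61 -0.05]
```

Request:
apply_moves(increments=[{"tx": -0.021, "ty": 0.004, "tz": 0.023, "rx": 0, "ry": 0, "rz": 0, "grip": 0}, {"tx": -0.021, "ty": 0.004, "tz": 0.023, "rx": 0, "ry": 0, "rz": 0, "grip": 0}, {"tx": -0.021, "ty": 0.004, "tz": 0.023, "rx": 0, "ry": 0, "rz": 0, "grip": 0.3}, {"tx": -0.021, "ty": 0.004, "tz": 0.023, "rx": 0, "ry": 0, "rz": 0, "grip": 0.4}, {"tx": -0.021, "ty": 0.004, "tz": 0.023, "rx": 0, "ry": 0, "rz": 0, "grip": 0.5}], force=20)

```text
time_s: 4.47
tool_pos: [449.5, 83.1, -29.5]
tcp_rot: [0.0, 0.625, 0.781, 0.001]
force: [1.0, -0.1, 0.7]
gripper_width: 0.629
```

Request:
apply_moves(increments=[{"tx": 0, "ty": 0, "tz": 0, "rx": 0, "ry": 0, "rz": 0, "grip": 0.6}, {"tx": 0, "ty": 0, "tz": 0, "rx": 0, "ry": 0, "rz": 0, "grip": 0.6}, {"tx": 0, "ty": 0, "tz": 0, "rx": 0, "ry": 0, "rz": 0, "grip": 0.6}, {"tx": 0, "ty": 0, "tz": 0, "rx": 0, "ry": 0, "rz": 0, "grip": 0.6}, {"tx": 0, "ty": 0, "tz": 0, "rx": 0, "ry": 0, "rz": 0, "grip": 0.6}])

```text
time_s: 4.88
tool_pos: [449.5, 83.1, -29.5]
tcp_rot: [0.0, 0.625, 0.781, 0.0]
force: [-0.4, -0.3, 5.6]
gripper_width: 0.624
```

```bash
python3 tip.py|head -3; python3 plan.py 448,83,90,12.4 516,275.5,90,9 516,275.5,38,9
```

```text
tool [449.5  83.1 -29.5] w 0.624 F [-0.4 -0.3  5.6]
41.5 33 x [423. 479. 488.] y [ 58.  77. 106.]
46.5 23 x [417. 484. 490.] y [ 79.  87. 109.]
t 0.0007 -0.0046 -0.3984 r 0.0008 0.0001 0.0031 rows 2.9
-- [448.   83.   90.   12.4]
t 0.289 0.1796 0.0 r 0.0 0.0 0.0198 rows 2.4
t 0.2942 0.1709 0.0 r 0.0 0.0 0.0198 rows 2.4
-- [516.  275.5  90.    9. ]
t 0.0 0.0 0.1733 r 0.0 0.0 0.0 rows 1.2
-- [516.  275.5  38.    9. ]
now [449.5  83.1 -29.5] t 4.93 w 0.628 F [-0.2 -1.3  6.1] j [ 0.16  0.42  2.12 -0.    0.59 -0.06]
```

Request:
apply_moves(increments=[{"tx": 0, "ty": 0, "tz": -0.05, "rx": 0, "ry": 0, "rz": 0, "grip": 0.6}, {"tx": 0, "ty": 0, "tz": -0.15, "rx": 0, "ry": 0, "rz": 0, "grip": 0.6}, {"tx": 0, "ty": 0, "tz": -0.25, "rx": 0, "ry": 0, "rz": 0, "grip": 0.6}, {"tx": 0, "ty": 0, "tz": -0.35, "rx": 0, "ry": 0, "rz": 0, "grip": 0.6}, {"tx": 0, "ty": 0, "tz": -0.4, "rx": 0, "ry": 0, "rz": 0, "grip": 0.6}])

```text
time_s: 5.35
tool_pos: [450.5, 83.5, 93.0]
tcp_rot: [0.002, 0.625, 0.781, 0.002]
force: [0.6, -0.0, -1.1]
gripper_width: 0.628
```

Request:
apply_moves(increments=[{"tx": 0.1, "ty": 0.06, "tz": 0, "rx": 0, "ry": 0, "rz": 0.02, "grip": 0.6}, {"tx": 0.19, "ty": 0.12, "tz": 0, "rx": 0, "ry": 0, "rz": 0.02, "grip": 0.6}, {"tx": 0.289, "ty": 0.18, "tz": 0, "rx": 0, "ry": 0, "rz": 0.02, "grip": 0.6}, {"tx": 0.289, "ty": 0.18, "tz": 0, "rx": 0, "ry": 0, "rz": 0.02, "grip": 0.6}])

```text
time_s: 5.68
tool_pos: [485.4, 184.4, 90.3]
tcp_rot: [0.0, 0.635, 0.772, 0.003]
force: [0.4, 0.6, -0.3]
gripper_width: 0.626
```

Request:
apply_moves(increments=[{"tx": 0.1, "ty": 0.06, "tz": 0, "rx": 0, "ry": 0, "rz": 0.02, "grip": 0.6}, {"tx": 0.19, "ty": 0.11, "tz": 0, "rx": 0, "ry": 0, "rz": 0.02, "grip": 0.6}, {"tx": 0.29, "ty": 0.171, "tz": 0, "rx": 0, "ry": 0, "rz": 0.02, "grip": 0.6}, {"tx": 0.29, "ty": 0.171, "tz": 0, "rx": 0, "ry": 0, "rz": 0.02, "grip": 0.6}, {"tx": 0.29, "ty": 0.171, "tz": 0, "rx": 0, "ry": 0, "rz": 0.02, "grip": 0.6}])

```text
time_s: 6.1
tool_pos: [516.4, 275.7, 89.2]
tcp_rot: [-0.0, 0.647, 0.762, -0.0]
force: [-0.0, -1.2, -1.1]
gripper_width: 0.627
```

```bash
python3 plan.py 517,275,40,9; python3 look.py scene 3 230,40,550,240 2
```

```text
t -0.0025 0.0018 0.164 r -0.0006 0.0002 0.0042 rows 1.2
-- [517. 275.  40.   9.]
now [516.4 275.7  89.2] t 6.1 w 0.627 F [-0.  -1.2 -1.1] j [ 0.47  0.43  1.7  -0.    1.02  0.31]
```

View pics/scene3.png

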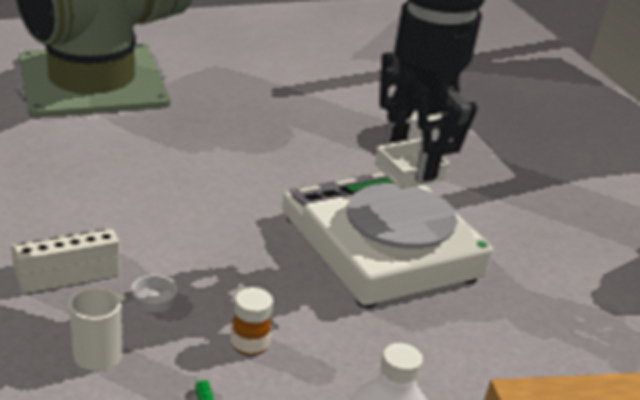

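Dish is held above the pan (crop 405,160), possibly a bit off-centre in the grip. I'll measure it.

```bash
python3 - <<'E'
from h import *
d=dict(np.load("scene3.npz")); P=cloud(d); g=d["img"].min(2)
m=(P[...,2]>95)&(P[...,2]<160)&(abs(P[...,0]-517)<60)&(abs(P[...,1]-275)<60)&(g>125)
n,l,s,c=cv2.connectedComponentsWithStats(m.astype(np.uint8)); print(s[1:][s[1:,4]>15])
i=1+np.argmax(s[1:,4]); Q=P[l==i]; print(np.round(np.percentile(Q,[1,25,50,75,99],axis=0),1)); 
hi=Q[Q[:,2]>np.percentile(Q[:,2],97)-8]; print(rect(hi[:,:2]))
# plane of rim
A=np.c_[hi[:,:2]-hi[:,:2].mean(0),np.ones(len(hi))]; print(np.linalg.lstsq(A,hi[:,2],rcond=None)[0])
E
```

```text
[[429 109  11   4  20]
 [419 112  19  15  95]]
[[489.2 246.8 120.4]
 [492.9 251.9 121.9]
 [500.8 263.9 131.6]
 [513.1 274.5 139.6]
 [545.6 282.8 141.6]]
(array([518.5, 256.6]), array([56.9, 20.3]), 0.6)
[ 3.45409237e-02 -1.80682892e-02  1.39319283e+02]
```

Measured dish: left edge at y≈247, level and about centred on y≈275. Lower and release.

Request:
apply_moves(increments=[{"tx": -0.003, "ty": 0.002, "tz": 0.08, "rx": 0, "ry": 0, "rz": 0, "grip": 0.6}, {"tx": -0.003, "ty": 0.002, "tz": 0.13, "rx": 0, "ry": 0, "rz": 0, "grip": 0.6}, {"tx": -0.003, "ty": 0.002, "tz": 0.15, "rx": 0, "ry": 0, "rz": 0, "grip": 0.6}, {"tx": -0.003, "ty": 0.002, "tz": 0.163, "rx": 0, "ry": 0, "rz": 0, "grip": 0.6}, {"tx": -0.003, "ty": 0.002, "tz": 0.163, "rx": 0, "ry": 0, "rz": 0, "grip": 0.6}])

```text
time_s: 6.57
tool_pos: [516.8, 272.9, 40.6]
tcp_rot: [-0.0, 0.648, 0.761, -0.001]
force: [-0.1, -0.8, -1.0]
gripper_width: 0.626
```

Request:
apply_moves(increments=[{"tx": 0, "ty": 0, "tz": 0, "rx": 0, "ry": 0, "rz": 0, "grip": 0.6}, {"tx": 0, "ty": 0, "tz": 0, "rx": 0, "ry": 0, "rz": 0, "grip": 0.2}, {"tx": 0, "ty": 0, "tz": 0, "rx": 0, "ry": 0, "rz": 0, "grip": 0.1}, {"tx": 0, "ty": 0, "tz": 0, "rx": 0, "ry": 0, "rz": 0, "grip": 0}, {"tx": 0, "ty": 0, "tz": 0, "rx": 0, "ry": 0, "rz": 0, "grip": 0}])

```text
time_s: 6.98
tool_pos: [517.6, 274.0, 41.5]
tcp_rot: [0.0, 0.648, 0.762, 0.0]
force: [0.6, -0.6, -0.6]
gripper_width: 1.0
```

Request:
apply_moves(increments=[{"tx": 0, "ty": 0, "tz": -0.05, "rx": 0, "ry": 0, "rz": 0, "grip": 0}, {"tx": 0, "ty": 0, "tz": -0.15, "rx": 0, "ry": 0, "rz": 0, "grip": 0}, {"tx": 0, "ty": 0, "tz": -0.27, "rx": 0, "ry": 0, "rz": 0, "grip": 0}, {"tx": 0, "ty": 0, "tz": -0.27, "rx": 0, "ry": 0, "rz": 0, "grip": 0}])

```text
time_s: 7.32
tool_pos: [521.3, 276.0, 129.1]
tcp_rot: [0.003, 0.648, 0.762, 0.006]
force: [1.5, 0.4, 0.9]
gripper_width: 0.997
```

```bash
python3 plan.py 469,-91.5,110,6.9 469,-91.5,-28,6.9; python3 look.py scene 4 230,40,550,240 2
```

```text
t -0.3938 -0.1232 0.018 r 0.0085 -0.0028 0.0091 rows 3.0
t -0.3953 -0.1176 0.0212 r 0.0 0.0 0.009 rows 3.0
t -0.3969 -0.1122 0.0212 r 0.0 0.0 0.009 rows 3.0
-- [469.  -91.5 110.    6.9]
t 0.0 0.0 0.46 r 0.0 0.0 0.0 rows 3.3
-- [469.  -91.5 -28.    6.9]
now [521.3 276.  129.1] t 7.32 w 0.997 F [1.5 0.4 0.9] j [0.47 0.39 1.65 0.   1.09 0.31]
```

View pics/scene4.png

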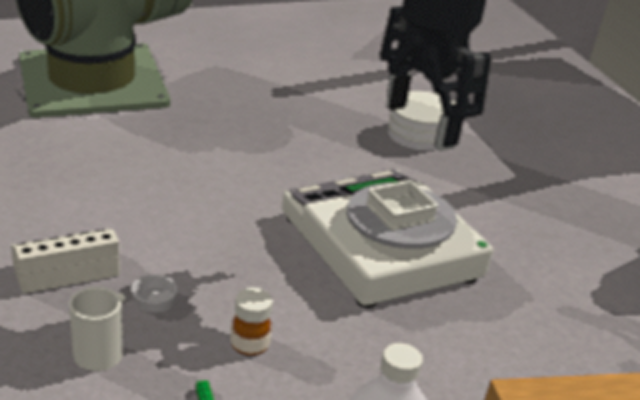

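Dish stands on the pan, about central (crop 402,203). On to the block.

Request:
apply_moves(increments=[{"tx": -0.2, "ty": -0.06, "tz": 0.018, "rx": 0, "ry": 0, "rz": 0.009, "grip": 0}, {"tx": -0.394, "ty": -0.123, "tz": 0.018, "rx": 0, "ry": 0, "rz": 0.009, "grip": 0}, {"tx": -0.394, "ty": -0.123, "tz": 0.018, "rx": 0, "ry": 0, "rz": 0.009, "grip": 0}, {"tx": -0.394, "ty": -0.123, "tz": 0.018, "rx": 0, "ry": 0, "rz": 0.009, "grip": 0}])

```text
time_s: 7.7
tool_pos: [496.8, 145.5, 115.4]
tcp_rot: [-0.001, 0.655, 0.756, -0.003]
force: [-0.4, -0.7, -0.9]
gripper_width: 0.999
```

Request:
apply_moves(increments=[{"tx": -0.2, "ty": -0.06, "tz": 0.02, "rx": 0, "ry": 0, "rz": 0.009, "grip": 0}, {"tx": -0.395, "ty": -0.118, "tz": 0.02, "rx": 0, "ry": 0, "rz": 0.009, "grip": 0}, {"tx": -0.395, "ty": -0.118, "tz": 0.02, "rx": 0, "ry": 0, "rz": 0.009, "grip": 0}, {"tx": -0.395, "ty": -0.118, "tz": 0.02, "rx": 0, "ry": 0, "rz": 0.009, "grip": 0}])

```text
time_s: 8.03
tool_pos: [480.1, 23.7, 109.6]
tcp_rot: [-0.0, 0.66, 0.751, -0.002]
force: [0.6, 0.8, 0.5]
gripper_width: 0.998
```

Request:
apply_moves(increments=[{"tx": -0.2, "ty": -0.06, "tz": 0.02, "rx": 0, "ry": 0, "rz": 0.009, "grip": 0}, {"tx": -0.397, "ty": -0.112, "tz": 0.02, "rx": 0, "ry": 0, "rz": 0.009, "grip": 0}, {"tx": -0.397, "ty": -0.112, "tz": 0.02, "rx": 0, "ry": 0, "rz": 0.009, "grip": 0}, {"tx": -0.397, "ty": -0.112, "tz": 0.02, "rx": 0, "ry": 0, "rz": 0.009, "grip": 0}, {"tx": -0.397, "ty": -0.112, "tz": 0.02, "rx": 0, "ry": 0, "rz": 0.009, "grip": 0}])

```text
time_s: 8.45
tool_pos: [464.5, -94.7, 104.0]
tcp_rot: [-0.001, 0.665, 0.747, -0.0]
force: [-0.0, 0.6, 0.3]
gripper_width: 1.0
```

```bash
python3 plan.py 468.5,-91.5,20,6.9 468.5,-91.5,-27,6.9; python3 - <<'E'
from h import *
from look import look
d=look("top","5"); 
p,_=top(d,(150,180,255,300),82,98,89); print("dish",len(p),rect(p))
for n,b,lo,hi,zt,f in [("housing",(150,180,255,300),35,80,48,rect),("round",(312,200,343,228),9,25,16,circ),("jar",(270,160,305,190),52,70,60,circ)]:
    p,_=top(d,b,lo,hi,zt); print(n,len(p),f(p))
E
```

```text
t 0.0089 0.0147 0.2801 r -0.0005 -0.0006 -0.0028 rows 2.0
-- [468.5 -91.5  20.    6.9]
t 0.0 0.0 0.1567 r 0.0 0.0 0.0 rows 1.1
-- [468.5 -91.5 -27.    6.9]
now [464.5 -94.7 104. ] t 8.45 w 1.0 F [-0.   0.6  0.3] j [-0.23  0.25  1.93  0.    0.96 -0.34]
dish 210 (array([518.4, 272.7]), array([55.2, 56.6]), 9.4)
housing 5625 (array([487. , 269.2]), array([198.4, 160.9]), 9.4)
round 106 (array([536.9,  -3.5]), 24.5)
jar 210 (array([625.1,  78.7]), 18.3)
```

Request:
apply_moves(increments=[{"tx": 0.009, "ty": 0.015, "tz": 0.1, "rx": 0, "ry": 0, "rz": -0.003, "grip": 0}, {"tx": 0.009, "ty": 0.015, "tz": 0.2, "rx": 0, "ry": 0, "rz": -0.003, "grip": 0}, {"tx": 0.009, "ty": 0.015, "tz": 0.3, "rx": 0, "ry": 0, "rz": -0.003, "grip": 0}, {"tx": 0.009, "ty": 0.015, "tz": 0.4, "rx": 0, "ry": 0, "rz": -0.003, "grip": 0}, {"tx": 0.009, "ty": 0.015, "tz": 0.437, "rx": 0, "ry": 0, "rz": -0.003, "grip": 0}])

```text
time_s: 8.92
tool_pos: [466.7, -87.7, -29.9]
tcp_rot: [-0.003, 0.661, 0.751, -0.001]
force: [-0.3, -0.0, -0.8]
gripper_width: 0.998
```

Request:
apply_moves(increments=[{"tx": 0, "ty": 0, "tz": 0, "rx": 0, "ry": 0, "rz": 0, "grip": 0}, {"tx": 0, "ty": 0, "tz": 0, "rx": 0, "ry": 0, "rz": 0, "grip": 0.3}, {"tx": 0, "ty": 0, "tz": 0, "rx": 0, "ry": 0, "rz": 0, "grip": 0.4}, {"tx": 0, "ty": 0, "tz": 0, "rx": 0, "ry": 0, "rz": 0, "grip": 0.5}, {"tx": 0, "ty": 0, "tz": 0, "rx": 0, "ry": 0, "rz": 0, "grip": 0.6}], force=50)

```text
time_s: 9.33
tool_pos: [470.2, -90.1, -25.1]
tcp_rot: [0.001, 0.661, 0.75, 0.001]
force: [0.1, 2.1, 2.1]
gripper_width: 0.647
```

Request:
apply_moves(increments=[{"tx": 0, "ty": 0, "tz": 0, "rx": 0, "ry": 0, "rz": 0, "grip": 0.6}, {"tx": 0, "ty": 0, "tz": 0, "rx": 0, "ry": 0, "rz": 0, "grip": 0.6}, {"tx": 0, "ty": 0, "tz": 0, "rx": 0, "ry": 0, "rz": 0, "grip": 0.6}, {"tx": 0, "ty": 0, "tz": 0, "rx": 0, "ry": 0, "rz": 0, "grip": 0.6}])

```text
time_s: 9.67
tool_pos: [470.2, -90.1, -25.1]
tcp_rot: [0.001, 0.662, 0.75, 0.001]
force: [-0.4, 3.9, 6.9]
gripper_width: 0.646
```

```bash
python3 plan.py 469,-91.5,80,6.9 631,-293,80,0.3
```

```text
t -0.0041 -0.0036 -0.3504 r 0.0021 0.0001 0.0027 rows 2.5
-- [469.  -91.5  80.    6.9]
t -0.3658 0.2277 0.0 r 0.0 0.0 0.0384 rows 3.1
t -0.3521 0.2484 0.0 r 0.0 0.0 0.0384 rows 3.1
-- [ 6.31e+02 -2.93e+02  8.00e+01  3.00e-01]
now [470.2 -90.1 -25.1] t 9.67 w 0.646 F [-0.4  3.9  6.9] j [-0.21  0.44  2.07  0.    0.63 -0.34]
```

Request:
apply_moves(increments=[{"tx": 0, "ty": 0, "tz": -0.05, "rx": 0, "ry": 0, "rz": 0, "grip": 0.6}, {"tx": 0, "ty": 0, "tz": -0.13, "rx": 0, "ry": 0, "rz": 0, "grip": 0.6}, {"tx": 0, "ty": 0, "tz": -0.22, "rx": 0, "ry": 0, "rz": 0, "grip": 0.6}, {"tx": 0, "ty": 0, "tz": -0.31, "rx": 0, "ry": 0, "rz": 0, "grip": 0.6}, {"tx": 0, "ty": 0, "tz": -0.35, "rx": 0, "ry": 0, "rz": 0, "grip": 0.6}])

```text
time_s: 10.08
tool_pos: [470.6, -90.9, 81.8]
tcp_rot: [0.002, 0.662, 0.75, 0.001]
force: [0.4, 0.5, -1.4]
gripper_width: 0.647
```

Request:
apply_moves(increments=[{"tx": -0.09, "ty": 0.06, "tz": 0, "rx": 0, "ry": 0, "rz": 0.01, "grip": 0.6}, {"tx": -0.18, "ty": 0.11, "tz": 0, "rx": 0, "ry": 0, "rz": 0.02, "grip": 0.6}, {"tx": -0.27, "ty": 0.17, "tz": 0, "rx": 0, "ry": 0, "rz": 0.038, "grip": 0.6}, {"tx": -0.366, "ty": 0.228, "tz": 0, "rx": 0, "ry": 0, "rz": 0.038, "grip": 0.6}, {"tx": -0.366, "ty": 0.228, "tz": 0, "rx": 0, "ry": 0, "rz": 0.038, "grip": 0.6}])

```text
time_s: 10.5
tool_pos: [555.1, -195.8, 78.9]
tcp_rot: [0.004, 0.684, 0.73, 0.001]
force: [1.4, 0.2, -3.1]
gripper_width: 0.648
```

Request:
apply_moves(increments=[{"tx": -0.09, "ty": 0.06, "tz": 0, "rx": 0, "ry": 0, "rz": 0.01, "grip": 0.6}, {"tx": -0.18, "ty": 0.12, "tz": 0, "rx": 0, "ry": 0, "rz": 0.02, "grip": 0.6}, {"tx": -0.27, "ty": 0.19, "tz": 0, "rx": 0, "ry": 0, "rz": 0.038, "grip": 0.6}, {"tx": -0.352, "ty": 0.248, "tz": 0, "rx": 0, "ry": 0, "rz": 0.038, "grip": 0.6}, {"tx": -0.352, "ty": 0.248, "tz": 0, "rx": 0, "ry": 0, "rz": 0.038, "grip": 0.6}])

```text
time_s: 10.92
tool_pos: [635.2, -296.0, 77.9]
tcp_rot: [0.003, 0.704, 0.71, 0.0]
force: [-0.2, -0.3, -2.8]
gripper_width: 0.642
```

```bash
python3 - <<'E'
from h import *
from look import look
d=look("top","6",(380,120,540,280),4)
p,_=top(d,(415,205,500,270),9,22,14); print("plate",len(p),rect(p))
E
python3 look.py scene 6 80,80,340,260 3
python3 plan.py 631,-293,0,0.3 631,-293,-24.5,0.3
```

```text
plate 1757 (array([ 478.3, -293.1]), array([ 80.9, 123.9]), 1.1)
t -0.0049 -0.0012 0.2583 r -0.001 -0.0006 0.003 rows 1.9
-- [ 6.31e+02 -2.93e+02  0.00e+00  3.00e-01]
t 0.0 0.0 0.0817 r 0.0 0.0 0.0 rows 0.6
-- [ 6.31e+02 -2.93e+02 -2.45e+01  3.00e-01]
now [ 631.5 -291.6   77.5] t 11.02 w 0.645 F [-0.9  0.5 -2.7] j [-0.45  0.59  1.43  0.    1.12 -0.46]
```

View pics/scene6.png

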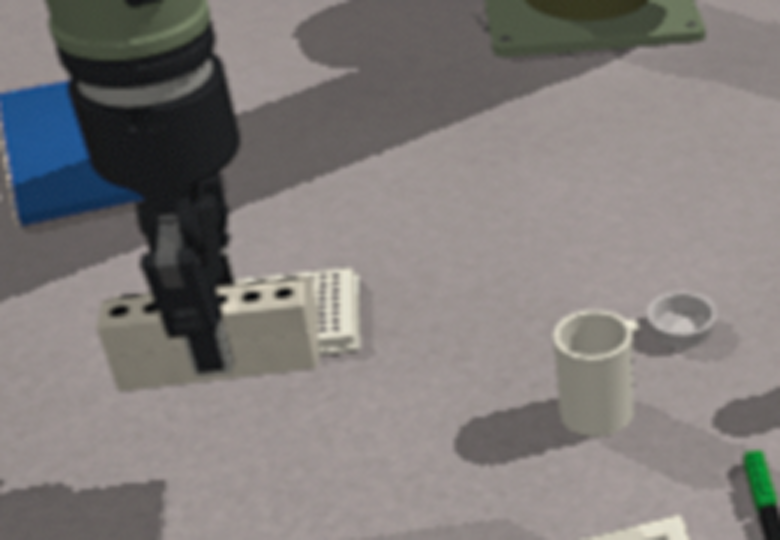

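Block is held level over its place (crop 205,335). Lower and release.

Request:
apply_moves(increments=[{"tx": -0.003, "ty": -0.001, "tz": 0.1, "rx": 0, "ry": 0, "rz": 0, "grip": 0.6}, {"tx": -0.003, "ty": -0.001, "tz": 0.19, "rx": 0, "ry": 0, "rz": 0, "grip": 0.6}, {"tx": -0.003, "ty": -0.001, "tz": 0.26, "rx": 0, "ry": 0, "rz": 0, "grip": 0.6}, {"tx": -0.003, "ty": -0.001, "tz": 0.3, "rx": 0, "ry": 0, "rz": 0, "grip": 0.6}, {"tx": -0.003, "ty": -0.001, "tz": 0.32, "rx": 0, "ry": 0, "rz": 0, "grip": 0.6}])

```text
time_s: 11.43
tool_pos: [629.6, -290.4, -19.6]
tcp_rot: [-0.002, 0.703, 0.711, -0.001]
force: [0.7, 0.0, -2.3]
gripper_width: 0.643
```

```bash
python3 plan.py 631,-293,-24.2,0.7
```

```text
t -0.0088 0.0045 0.0154 r -0.0027 -0.0015 -0.0004 rows 0.1
-- [ 631.  -293.   -24.2    0.7]
now [ 629.6 -290.4  -19.6] t 11.43 w 0.643 F [ 0.7  0.  -2.3] j [-0.45  0.69  1.52  0.    0.94 -0.46]
```

Request:
apply_moves(increments=[{"tx": -0.008, "ty": 0.004, "tz": 0.015, "rx": 0, "ry": 0, "rz": 0, "grip": 0.6}, {"tx": -0.008, "ty": 0.004, "tz": 0.015, "rx": 0, "ry": 0, "rz": 0, "grip": 0.6}, {"tx": -0.008, "ty": 0.004, "tz": 0.015, "rx": 0, "ry": 0, "rz": 0, "grip": 0.6}])

```text
time_s: 11.68
tool_pos: [633.8, -294.8, -20.7]
tcp_rot: [0.001, 0.703, 0.711, 0.0]
force: [-0.0, 0.0, -1.9]
gripper_width: 0.647
```

Request:
apply_moves(increments=[{"tx": 0, "ty": 0, "tz": 0, "rx": 0, "ry": 0, "rz": 0, "grip": 0.3}, {"tx": 0, "ty": 0, "tz": 0, "rx": 0, "ry": 0, "rz": 0, "grip": 0.2}, {"tx": 0, "ty": 0, "tz": 0, "rx": 0, "ry": 0, "rz": 0, "grip": 0.1}, {"tx": 0, "ty": 0, "tz": 0, "rx": 0, "ry": 0, "rz": 0, "grip": 0}, {"tx": 0, "ty": 0, "tz": 0, "rx": 0, "ry": 0, "rz": 0, "grip": 0}])

```text
time_s: 12.1
tool_pos: [633.2, -294.6, -21.4]
tcp_rot: [0.0, 0.703, 0.711, 0.0]
force: [0.0, -0.3, -0.1]
gripper_width: 0.997
```

Request:
apply_moves(increments=[{"tx": 0, "ty": 0, "tz": -0.05, "rx": 0, "ry": 0, "rz": 0, "grip": 0}, {"tx": 0, "ty": 0, "tz": -0.18, "rx": 0, "ry": 0, "rz": 0, "grip": 0}, {"tx": 0, "ty": 0, "tz": -0.3, "rx": 0, "ry": 0, "rz": 0, "grip": 0}, {"tx": 0, "ty": 0, "tz": -0.45, "rx": 0, "ry": 0, "rz": 0, "grip": 0}, {"tx": 0, "ty": 0, "tz": -0.45, "rx": 0, "ry": 0, "rz": 0, "grip": 0}])

```text
time_s: 12.52
tool_pos: [637.3, -296.5, 122.5]
tcp_rot: [0.008, 0.703, 0.711, 0.003]
force: [0.6, -0.6, 1.2]
gripper_width: 0.999
```

```bash
python3 plan.py 613,-74,110,0; python3 - <<'E'
from h import *
d=dict(np.load("top0.npz"))
p,_=top(d,(340,160,380,198),60,76,68); print(np.round(np.percentile(p,[0,2,98,100],axis=0),1))
# robust circle fit to outer points
from scipy.optimize import least_squares
h=cv2.convexHull(p.astype(np.float32))[:,0]
for _ in range(2):
    r=least_squares(lambda c:np.hypot(h[:,0]-c[0],h[:,1]-c[1])-25,h.mean(0),loss="soft_l1",f_scale=.5)
print(r.x,np.round(np.hypot(*(h-r.x).T),1))
E
```

```text
t 0.3715 -0.0367 0.0176 r 0.0095 0.0046 0.0037 rows 2.7
t 0.3711 -0.0384 0.0208 r 0.0 0.0 0.0037 rows 2.7
-- [613. -74. 110.   0.]
now [ 637.3 -296.5  122.5] t 12.52 w 0.999 F [ 0.6 -0.6  1.2] j [-0.45  0.56  1.37  0.    1.2  -0.46]
[[589.5 -99.9]
 [589.6 -97.9]
 [637.6 -48. ]
 [637.7 -45.9]]
[613.17731962 -74.26532396] [24.6 23.9 24.  23.8 28.6 28.9 28.2 24.6 24.6 23.7 23.9 25.  24.8 24.7
 24.9 25.7 25.3 25.4 24.9 25.1 24.8 24.9]
```

Request:
apply_moves(increments=[{"tx": 0.12, "ty": -0.012, "tz": 0.018, "rx": 0.0, "ry": 0, "rz": 0.004, "grip": 0}, {"tx": 0.25, "ty": -0.025, "tz": 0.018, "rx": 0, "ry": 0, "rz": 0.004, "grip": 0}, {"tx": 0.371, "ty": -0.037, "tz": 0.018, "rx": 0, "ry": 0, "rz": 0.004, "grip": 0}, {"tx": 0.371, "ty": -0.037, "tz": 0.018, "rx": 0, "ry": 0, "rz": 0.004, "grip": 0}])

```text
time_s: 12.85
tool_pos: [619.3, -177.1, 107.7]
tcp_rot: [-0.002, 0.704, 0.71, 0.001]
force: [-0.6, 0.7, -0.8]
gripper_width: 1.001
```

Request:
apply_moves(increments=[{"tx": 0.12, "ty": -0.012, "tz": 0.02, "rx": 0, "ry": 0, "rz": 0.004, "grip": 0}, {"tx": 0.25, "ty": -0.025, "tz": 0.02, "rx": 0, "ry": 0, "rz": 0.004, "grip": 0}, {"tx": 0.371, "ty": -0.038, "tz": 0.02, "rx": 0, "ry": 0, "rz": 0.004, "grip": 0}, {"tx": 0.371, "ty": -0.038, "tz": 0.02, "rx": 0, "ry": 0, "rz": 0.004, "grip": 0}, {"tx": 0.371, "ty": -0.038, "tz": 0.02, "rx": 0, "ry": 0, "rz": 0.004, "grip": 0}])

```text
time_s: 13.27
tool_pos: [608.7, -70.6, 101.9]
tcp_rot: [0.0, 0.706, 0.708, 0.0]
force: [0.5, -1.1, -0.2]
gripper_width: 1.001
```

```bash
python3 plan.py 613,-74.3,-15,0; python3 - <<'E'
from h import *
from look import look
d=look("top","7")
p,_=top(d,(405,150,510,214),20,60,38); print("block",len(p),rect(p))
p,_=top(d,(405,150,510,214),43,60,48); print("blocktop",len(p),rect(p))
p,_=top(d,(415,205,500,270),9,22,14); print("plate",len(p),rect(p))
E
```

```text
t -0.0123 0.0141 0.3896 r 0.0004 0.0002 0.0015 rows 2.8
-- [613.  -74.3 -15.    0. ]
now [608.7 -70.6 101.9] t 13.27 w 1.001 F [ 0.5 -1.1 -0.2] j [-0.13  0.45  1.62 -0.    1.07 -0.14]
block 1223 (array([ 634.9, -302. ]), array([ 59.8, 104.6]), 1.0)
blocktop 639 (array([ 646., -299.]), array([102.9,  33.6]), 89.2)
plate 1626 (array([ 478.6, -303.2]), array([104.3,  80.3]), 89.6)
```

Request:
apply_moves(increments=[{"tx": -0.012, "ty": 0.014, "tz": 0.08, "rx": 0, "ry": 0, "rz": 0, "grip": 0}, {"tx": -0.012, "ty": 0.014, "tz": 0.18, "rx": 0, "ry": 0, "rz": 0, "grip": 0}, {"tx": -0.012, "ty": 0.014, "tz": 0.28, "rx": 0, "ry": 0, "rz": 0, "grip": 0}, {"tx": -0.012, "ty": 0.014, "tz": 0.36, "rx": 0, "ry": 0, "rz": 0, "grip": 0}, {"tx": -0.012, "ty": 0.014, "tz": 0.39, "rx": 0, "ry": 0, "rz": 0, "grip": 0}])

```text
time_s: 13.73
tool_pos: [610.6, -77.1, -19.1]
tcp_rot: [-0.002, 0.708, 0.706, -0.002]
force: [-0.9, -0.1, -0.7]
gripper_width: 0.996
```

Request:
apply_moves(increments=[{"tx": 0, "ty": 0, "tz": 0, "rx": 0, "ry": 0, "rz": 0, "grip": 0}, {"tx": 0, "ty": 0, "tz": 0, "rx": 0, "ry": 0, "rz": 0, "grip": 0.3}, {"tx": 0, "ty": 0, "tz": 0, "rx": 0, "ry": 0, "rz": 0, "grip": 0.4}, {"tx": 0, "ty": 0, "tz": 0, "rx": 0, "ry": 0, "rz": 0, "grip": 0.5}, {"tx": 0, "ty": 0, "tz": 0, "rx": 0, "ry": 0, "rz": 0, "grip": 0.6}], force=20)

```text
time_s: 14.15
tool_pos: [614.2, -76.0, -13.4]
tcp_rot: [0.002, 0.707, 0.707, 0.001]
force: [0.1, -1.4, 3.5]
gripper_width: 0.573
```

Request:
apply_moves(increments=[{"tx": 0, "ty": 0, "tz": 0, "rx": 0, "ry": 0, "rz": 0, "grip": 0.65}, {"tx": 0, "ty": 0, "tz": 0, "rx": 0, "ry": 0, "rz": 0, "grip": 0.65}, {"tx": 0, "ty": 0, "tz": 0, "rx": 0, "ry": 0, "rz": 0, "grip": 0.65}, {"tx": 0, "ty": 0, "tz": 0, "rx": 0, "ry": 0, "rz": 0, "grip": 0.65}])

```text
time_s: 14.48
tool_pos: [614.3, -76.0, -13.4]
tcp_rot: [0.002, 0.707, 0.707, 0.001]
force: [0.3, -1.7, 6.3]
gripper_width: 0.57
```

```bash
python3 plan.py 611,-74,100,0 478,-410,100,0
```

```text
t 0.0064 -0.0094 -0.3781 r 0.0025 0.0006 -0.0005 rows 2.7
-- [611. -74. 100.   0.]
t -0.56 -0.2217 0.0 r 0.0 0.0 0.0 rows 4.3
t -0.56 -0.2217 0.0 r 0.0 0.0 0.0 rows 4.3
-- [ 478. -410.  100.    0.]
now [614.3 -76.  -13.4] t 14.48 w 0.57 F [ 0.3 -1.7  6.3] j [-0.14  0.58  1.72 -0.    0.83 -0.14]
```

Request:
apply_moves(increments=[{"tx": 0, "ty": 0, "tz": -0.05, "rx": 0, "ry": 0, "rz": 0, "grip": 0.65}, {"tx": 0, "ty": 0, "tz": -0.15, "rx": 0, "ry": 0, "rz": 0, "grip": 0.65}, {"tx": 0, "ty": 0, "tz": -0.25, "rx": 0, "ry": 0, "rz": 0, "grip": 0.65}, {"tx": 0, "ty": 0, "tz": -0.35, "rx": 0, "ry": 0, "rz": 0, "grip": 0.65}, {"tx": 0, "ty": 0, "tz": -0.38, "rx": 0, "ry": 0, "rz": 0, "grip": 0.65}])

```text
time_s: 14.9
tool_pos: [615.6, -75.8, 103.9]
tcp_rot: [0.004, 0.707, 0.707, 0.003]
force: [0.3, 0.0, 0.1]
gripper_width: 0.568
```

Request:
apply_moves(increments=[{"tx": -0.1, "ty": -0.04, "tz": 0, "rx": 0, "ry": 0, "rz": 0, "grip": 0.65}, {"tx": -0.2, "ty": -0.08, "tz": 0, "rx": 0, "ry": 0, "rz": 0, "grip": 0.65}, {"tx": -0.31, "ty": -0.12, "tz": 0, "rx": 0, "ry": 0, "rz": 0, "grip": 0.65}, {"tx": -0.42, "ty": -0.17, "tz": 0, "rx": 0, "ry": 0, "rz": 0, "grip": 0.65}, {"tx": -0.52, "ty": -0.21, "tz": 0, "rx": 0, "ry": 0, "rz": 0, "grip": 0.65}])

```text
time_s: 15.32
tool_pos: [548.1, -232.7, 97.9]
tcp_rot: [-0.001, 0.707, 0.707, -0.0]
force: [0.1, -0.6, -0.3]
gripper_width: 0.569
```

Request:
apply_moves(increments=[{"tx": -0.11, "ty": -0.04, "tz": 0, "rx": 0, "ry": 0, "rz": 0, "grip": 0.65}, {"tx": -0.22, "ty": -0.08, "tz": 0, "rx": 0, "ry": 0, "rz": 0, "grip": 0.65}, {"tx": -0.33, "ty": -0.13, "tz": 0, "rx": 0, "ry": 0, "rz": 0, "grip": 0.65}, {"tx": -0.43, "ty": -0.18, "tz": 0, "rx": 0, "ry": 0, "rz": 0, "grip": 0.65}, {"tx": -0.52, "ty": -0.21, "tz": 0, "rx": 0, "ry": 0, "rz": 0, "grip": 0.65}])

```text
time_s: 15.73
tool_pos: [484.4, -388.8, 97.8]
tcp_rot: [-0.001, 0.708, 0.706, -0.0]
force: [1.0, 0.7, -1.4]
gripper_width: 0.569
```

Request:
apply_moves(increments=[{"tx": -0.05, "ty": -0.02, "tz": 0, "rx": 0, "ry": 0, "rz": 0, "grip": 0.65}, {"tx": -0.08, "ty": -0.03, "tz": 0, "rx": 0, "ry": 0, "rz": 0, "grip": 0.65}, {"tx": -0.08, "ty": -0.03, "tz": 0, "rx": 0, "ry": 0, "rz": 0, "grip": 0.65}])

```text
time_s: 15.98
tool_pos: [477.0, -412.5, 98.0]
tcp_rot: [-0.0, 0.708, 0.706, 0.0]
force: [0.9, 0.5, -0.7]
gripper_width: 0.571
```

```bash
python3 plan.py 478,-411,0,0.7 478,-411,-12,0.7;  python3 look.py scene 8 20,80,280,260 3
```

```text
t 0.0048 0.0035 0.3268 r -0.0002 -0.0002 -0.01 rows 2.4
-- [ 478.  -411.     0.     0.7]
t 0.0 0.0 0.04 r 0.0 0.0 0.0 rows 0.3
-- [ 478.  -411.   -12.     0.7]
now [ 477.  -412.5   98. ] t 15.98 w 0.571 F [ 0.9  0.5 -0.7] j [-0.73  0.48  1.58  0.    1.08 -0.73]
```

View pics/scene8.png

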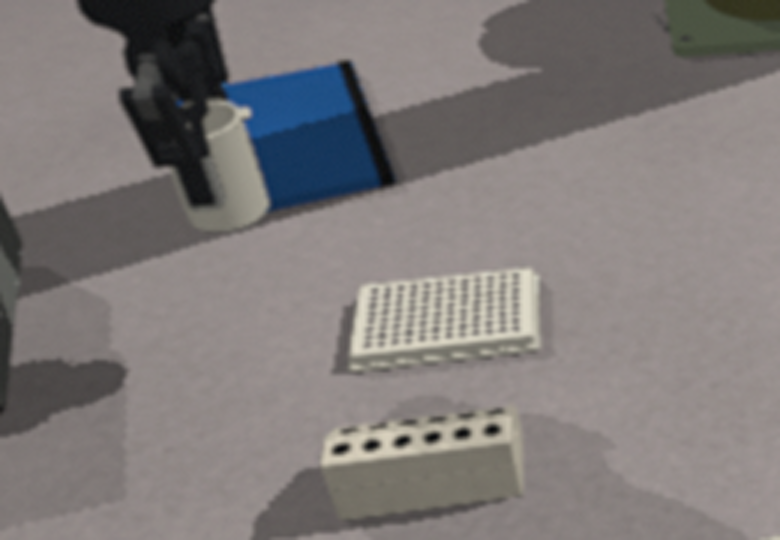

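Block stands properly behind the plate; the beaker hangs upright right of the plate (crop 225,165). Lower it.

Request:
apply_moves(increments=[{"tx": 0.004, "ty": 0.003, "tz": 0.1, "rx": 0, "ry": 0, "rz": -0.01, "grip": 0.65}, {"tx": 0.004, "ty": 0.003, "tz": 0.2, "rx": 0, "ry": 0, "rz": -0.01, "grip": 0.65}, {"tx": 0.004, "ty": 0.003, "tz": 0.28, "rx": 0, "ry": 0, "rz": -0.01, "grip": 0.65}, {"tx": 0.004, "ty": 0.003, "tz": 0.34, "rx": 0, "ry": 0, "rz": -0.01, "grip": 0.65}, {"tx": 0.004, "ty": 0.003, "tz": 0.345, "rx": 0, "ry": 0, "rz": -0.01, "grip": 0.65}])

```text
time_s: 16.45
tool_pos: [477.0, -406.2, -8.8]
tcp_rot: [-0.004, 0.701, 0.713, 0.0]
force: [0.3, -0.4, -0.9]
gripper_width: 0.569
```

Request:
apply_moves(increments=[{"tx": 0, "ty": 0, "tz": 0, "rx": 0, "ry": 0, "rz": 0, "grip": 0.65}, {"tx": 0, "ty": 0, "tz": 0, "rx": 0, "ry": 0, "rz": 0, "grip": 0.65}, {"tx": 0, "ty": 0, "tz": 0, "rx": 0, "ry": 0, "rz": 0, "grip": 0.65}])

```text
time_s: 16.7
tool_pos: [479.8, -410.5, -3.2]
tcp_rot: [0.002, 0.702, 0.712, 0.0]
force: [0.2, 0.6, -0.2]
gripper_width: 0.565
```

```bash
python3 plan.py 478,-411,-13,0.7
```

```text
t -0.0014 -0.006 0.0328 r 0.0017 0.0013 0.0017 rows 0.2
-- [ 478.  -411.   -13.     0.7]
now [ 479.8 -410.5   -3.2] t 16.7 w 0.565 F [ 0.2  0.6 -0.2] j [-0.73  0.59  1.68  0.    0.87 -0.74]
```

Request:
apply_moves(increments=[{"tx": 0, "ty": -0.004, "tz": 0.015, "rx": 0, "ry": 0, "rz": 0, "grip": 0.65}, {"tx": 0, "ty": -0.004, "tz": 0.03, "rx": 0, "ry": 0, "rz": 0, "grip": 0.65}, {"tx": 0, "ty": -0.004, "tz": 0.03, "rx": 0, "ry": 0, "rz": 0, "grip": 0.65}, {"tx": 0, "ty": -0.004, "tz": 0.03, "rx": 0, "ry": 0, "rz": 0, "grip": 0.65}])

```text
time_s: 17.03
tool_pos: [477.5, -410.6, -13.5]
tcp_rot: [0.001, 0.702, 0.712, 0.0]
force: [0.4, -0.2, 1.8]
gripper_width: 0.564
```

Request:
apply_moves(increments=[{"tx": 0, "ty": 0, "tz": 0, "rx": 0, "ry": 0, "rz": 0, "grip": 0.4}, {"tx": 0, "ty": 0, "tz": 0, "rx": 0, "ry": 0, "rz": 0, "grip": 0.2}, {"tx": 0, "ty": 0, "tz": 0, "rx": 0, "ry": 0, "rz": 0, "grip": 0.1}, {"tx": 0, "ty": 0, "tz": 0, "rx": 0, "ry": 0, "rz": 0, "grip": 0}, {"tx": 0, "ty": 0, "tz": 0, "rx": 0, "ry": 0, "rz": 0, "grip": 0}])

```text
time_s: 17.45
tool_pos: [477.1, -410.2, -14.1]
tcp_rot: [-0.0, 0.702, 0.712, 0.0]
force: [0.7, 0.5, -0.1]
gripper_width: 1.001
```

Request:
apply_moves(increments=[{"tx": 0, "ty": 0, "tz": -0.05, "rx": 0, "ry": 0, "rz": 0, "grip": 0}, {"tx": 0, "ty": 0, "tz": -0.15, "rx": 0, "ry": 0, "rz": 0, "grip": 0}, {"tx": 0, "ty": 0, "tz": -0.28, "rx": 0, "ry": 0, "rz": 0, "grip": 0}, {"tx": 0, "ty": 0, "tz": -0.4, "rx": 0, "ry": 0, "rz": 0, "grip": 0}, {"tx": 0, "ty": 0, "tz": -0.4, "rx": 0, "ry": 0, "rz": 0, "grip": 0}])

```text
time_s: 17.87
tool_pos: [480.9, -413.6, 114.2]
tcp_rot: [0.007, 0.702, 0.712, 0.0]
force: [0.2, -0.1, 0.2]
gripper_width: 0.993
```

```bash
python3 plan.py 625,79,110,-70 625,79,-10,-70; python3 look.py scene 9 20,80,280,260 3
```

```text
t 0.545 0.1678 0.001 r 0.0087 0.0051 0.2746 rows 4.1
t 0.5666 -0.0644 0.0047 r 0.0 0.0 0.2746 rows 4.1
t 0.4934 -0.2859 0.0047 r 0.0 0.0 0.2746 rows 4.1
-- [625.  79. 110. -70.]
t 0.0 0.0 0.4 r 0.0 0.0 0.0 rows 2.9
-- [625.  79. -10. -70.]
now [ 480.9 -413.6  114.2] t 17.87 w 0.993 F [ 0.2 -0.1  0.2] j [-0.73  0.46  1.56  0.    1.1  -0.74]
```

View pics/scene9.png

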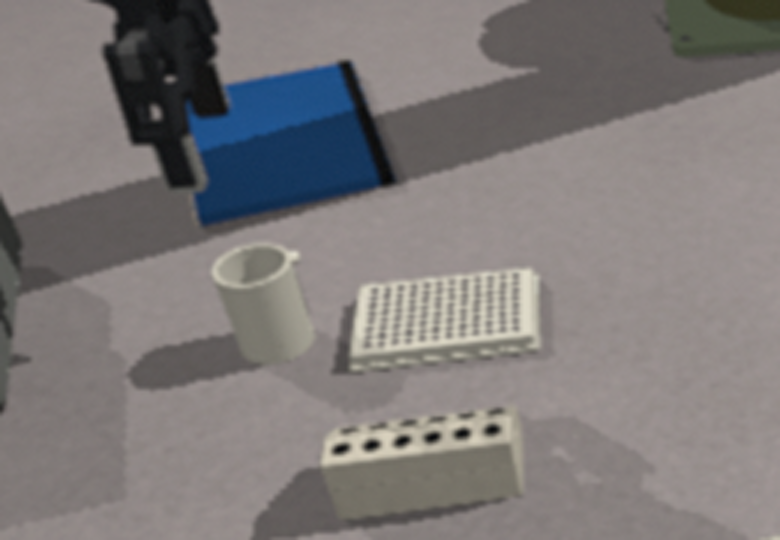

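Request:
apply_moves(increments=[{"tx": 0.545, "ty": 0.168, "tz": 0, "rx": 0.004, "ry": 0, "rz": 0.275, "grip": 0}, {"tx": 0.545, "ty": 0.168, "tz": 0, "rx": 0.004, "ry": 0, "rz": 0.275, "grip": 0}, {"tx": 0.545, "ty": 0.168, "tz": 0, "rx": 0.004, "ry": 0, "rz": 0.275, "grip": 0}, {"tx": 0.545, "ty": 0.168, "tz": 0, "rx": 0.004, "ry": 0, "rz": 0.275, "grip": 0}, {"tx": 0.545, "ty": 0.168, "tz": 0, "rx": 0.004, "ry": 0, "rz": 0.275, "grip": 0}])

```text
time_s: 18.33
tool_pos: [525.2, -240.4, 104.7]
tcp_rot: [-0.004, 0.832, 0.554, -0.002]
force: [-0.6, -0.6, -0.9]
gripper_width: 0.999
```

Request:
apply_moves(increments=[{"tx": 0.567, "ty": -0.064, "tz": 0, "rx": 0, "ry": 0, "rz": 0.275, "grip": 0}, {"tx": 0.567, "ty": -0.064, "tz": 0, "rx": 0, "ry": 0, "rz": 0.275, "grip": 0}, {"tx": 0.567, "ty": -0.064, "tz": 0, "rx": 0, "ry": 0, "rz": 0.275, "grip": 0}, {"tx": 0.567, "ty": -0.064, "tz": 0, "rx": 0, "ry": 0, "rz": 0.275, "grip": 0}, {"tx": 0.567, "ty": -0.064, "tz": 0, "rx": 0, "ry": 0, "rz": 0.275, "grip": 0}])

```text
time_s: 18.75
tool_pos: [573.9, -77.4, 104.8]
tcp_rot: [-0.003, 0.928, 0.372, -0.003]
force: [0.2, -0.6, -0.3]
gripper_width: 0.998
```

Request:
apply_moves(increments=[{"tx": 0.493, "ty": -0.286, "tz": 0, "rx": 0, "ry": 0, "rz": 0.275, "grip": 0}, {"tx": 0.493, "ty": -0.286, "tz": 0, "rx": 0, "ry": 0, "rz": 0.275, "grip": 0}, {"tx": 0.493, "ty": -0.286, "tz": 0, "rx": 0, "ry": 0, "rz": 0.275, "grip": 0}, {"tx": 0.493, "ty": -0.286, "tz": 0, "rx": 0, "ry": 0, "rz": 0.275, "grip": 0}, {"tx": 0.493, "ty": -0.286, "tz": 0, "rx": 0, "ry": 0, "rz": 0.275, "grip": 0}])

```text
time_s: 19.17
tool_pos: [622.6, 86.9, 104.7]
tcp_rot: [-0.002, 0.985, 0.174, -0.003]
force: [0.4, -0.4, 0.3]
gripper_width: 1.0
```

Request:
apply_moves(increments=[{"tx": 0, "ty": 0, "tz": 0, "rx": 0, "ry": 0, "rz": 0, "grip": 0}, {"tx": 0, "ty": 0, "tz": 0, "rx": 0, "ry": 0, "rz": 0, "grip": 0}])

```text
time_s: 19.33
tool_pos: [621.1, 81.7, 104.8]
tcp_rot: [-0.001, 0.985, 0.174, -0.004]
force: [-0.4, -0.2, 0.4]
gripper_width: 0.998
```

```bash
python3 plan.py 625,79,-20,-70; python3 - <<'E'
from h import *
from look import look
d=look("top","10")
for n,b,lo,hi,zt,f in [("block",(405,140,510,214),20,60,38,rect),("plate",(415,205,500,270),9,22,14,rect),("beaker",(490,180,570,280),60,76,68,circ),("round",(312,200,343,228),9,25,16,circ),("pen",(305,90,335,160),5,25,8,rect)]:
    p,_=top(d,b,lo,hi,zt); print(n,len(p),f(p))
m=d["img"]; x=(m.min(2)>150).astype(np.uint8); k=np.zeros_like(x); k[212:268,418:498]=x[212:268,418:498]
k=cv2.morphologyEx(k,cv2.MORPH_CLOSE,np.ones((5,5))); v,u=np.nonzero(k); print("plate colour",rect(onplane(d,u,v,14)[:,:2]))
E
```

```text
t 0.0123 0.0142 0.4159 r -0.0018 0.005 0.0005 rows 3.0
-- [625.  79. -20. -70.]
now [621.1  81.7 104.8] t 19.33 w 0.998 F [-0.4 -0.2  0.4] j [0.11 0.47 1.57 0.   1.1  1.33]
block 1379 (array([ 634.8, -295.4]), array([ 59.9, 117.9]), 1.2)
plate 1996 (array([ 478.6, -292.6]), array([125.4,  80.3]), 89.6)
beaker 170 (array([ 477.4, -406.2]), 27.7)
round 114 (array([536.9,  -3.5]), 24.5)
pen 274 (array([745.6,  15. ]), array([ 12.9, 129.9]), 88.0)
plate colour (array([ 477.8, -292. ]), array([176.6, 122.7]), 89.6)
```

Block ≈155 mm behind the plate and centred, beaker ≈115 mm to the right and level, bystanders unmoved. Jar target is (563,-293). Pick the jar.

Request:
apply_moves(increments=[{"tx": 0.012, "ty": 0.014, "tz": 0.08, "rx": 0, "ry": 0.003, "rz": 0, "grip": 0}, {"tx": 0.012, "ty": 0.014, "tz": 0.18, "rx": 0, "ry": 0.003, "rz": 0, "grip": 0}, {"tx": 0.012, "ty": 0.014, "tz": 0.28, "rx": 0, "ry": 0.003, "rz": 0, "grip": 0}, {"tx": 0.012, "ty": 0.014, "tz": 0.37, "rx": 0, "ry": 0.003, "rz": 0, "grip": 0}, {"tx": 0.012, "ty": 0.014, "tz": 0.41, "rx": 0, "ry": 0.003, "rz": 0, "grip": 0}])

```text
time_s: 19.8
tool_pos: [622.7, 77.0, -20.7]
tcp_rot: [-0.002, 0.985, 0.172, -0.004]
force: [-0.4, -0.5, 0.5]
gripper_width: 1.0
```

Request:
apply_moves(increments=[{"tx": 0, "ty": 0, "tz": 0, "rx": 0, "ry": 0, "rz": 0, "grip": 0}, {"tx": 0, "ty": 0, "tz": 0, "rx": 0, "ry": 0, "rz": 0, "grip": 0}, {"tx": 0, "ty": 0, "tz": 0, "rx": 0, "ry": 0, "rz": 0, "grip": 0}])

```text
time_s: 20.05
tool_pos: [627.2, 79.0, -15.3]
tcp_rot: [-0.001, 0.985, 0.172, 0.001]
force: [0.4, 0.7, 0.7]
gripper_width: 0.998
```

```bash
python3 plan.py 625,79,-20,-70
```

```text
t -0.0071 -0.0024 0.0155 r -0.0015 -0.0017 -0.0016 rows 0.1
-- [625.  79. -20. -70.]
now [627.2  79.  -15.3] t 20.05 w 0.998 F [0.4 0.7 0.7] j [0.11 0.6  1.69 0.   0.85 1.33]
```

Request:
apply_moves(increments=[{"tx": -0.006, "ty": 0, "tz": 0.012, "rx": 0, "ry": 0, "rz": 0, "grip": 0}, {"tx": -0.006, "ty": 0, "tz": 0.012, "rx": 0, "ry": 0, "rz": 0, "grip": 0.3}, {"tx": -0.006, "ty": 0, "tz": 0.012, "rx": 0, "ry": 0, "rz": 0, "grip": 0.4}, {"tx": -0.006, "ty": 0, "tz": 0.012, "rx": 0, "ry": 0, "rz": 0, "grip": 0.5}, {"tx": -0.006, "ty": 0, "tz": 0.012, "rx": 0, "ry": 0, "rz": 0, "grip": 0.6}], force=30)

```text
time_s: 20.47
tool_pos: [624.3, 79.2, -20.2]
tcp_rot: [-0.002, 0.985, 0.173, -0.0]
force: [-1.0, -0.5, 20.6]
gripper_width: 0.456
```

Request:
apply_moves(increments=[{"tx": 0, "ty": 0, "tz": 0, "rx": 0, "ry": 0, "rz": 0, "grip": 0.7}, {"tx": 0, "ty": 0, "tz": 0, "rx": 0, "ry": 0, "rz": 0, "grip": 0.7}, {"tx": 0, "ty": 0, "tz": 0, "rx": 0, "ry": 0, "rz": 0, "grip": 0.7}, {"tx": 0, "ty": 0, "tz": 0, "rx": 0, "ry": 0, "rz": 0, "grip": 0.7}])

```text
time_s: 20.8
tool_pos: [624.4, 79.2, -20.0]
tcp_rot: [-0.002, 0.985, 0.173, -0.0]
force: [-1.2, 0.8, 5.5]
gripper_width: 0.451
```

Request:
apply_moves(increments=[{"tx": 0, "ty": 0, "tz": -0.05, "rx": 0, "ry": 0, "rz": 0, "grip": 0.7}, {"tx": 0, "ty": 0, "tz": -0.15, "rx": 0, "ry": 0, "rz": 0, "grip": 0.7}, {"tx": 0, "ty": 0, "tz": -0.25, "rx": 0, "ry": 0, "rz": 0, "grip": 0.7}, {"tx": 0, "ty": 0, "tz": -0.35, "rx": 0, "ry": 0, "rz": 0, "grip": 0.7}, {"tx": 0, "ty": 0, "tz": -0.4, "rx": 0, "ry": 0, "rz": 0, "grip": 0.7}])

```text
time_s: 21.22
tool_pos: [626.0, 78.8, 102.7]
tcp_rot: [-0.001, 0.985, 0.173, 0.002]
force: [0.7, 0.7, -0.3]
gripper_width: 0.45
```

```bash
python3 plan.py 563,-293,98,-85
```

```text
t -0.2065 0.3646 0.0036 r -0.0013 -0.0029 0.0578 rows 3.0
t -0.1741 0.3811 0.0052 r 0.0 0.0 0.0578 rows 3.0
t -0.1405 0.3948 0.0052 r 0.0 0.0 0.0578 rows 3.0
-- [ 563. -293.   98.  -85.]
now [626.   78.8 102.7] t 21.22 w 0.45 F [ 0.7  0.7 -0.3] j [0.11 0.48 1.57 0.   1.09 1.33]
```

Request:
apply_moves(increments=[{"tx": -0.05, "ty": 0.09, "tz": 0, "rx": 0, "ry": 0, "rz": 0.02, "grip": 0.7}, {"tx": -0.1, "ty": 0.18, "tz": 0, "rx": 0, "ry": 0, "rz": 0.04, "grip": 0.7}, {"tx": -0.16, "ty": 0.27, "tz": 0, "rx": 0, "ry": 0, "rz": 0.058, "grip": 0.7}, {"tx": -0.206, "ty": 0.365, "tz": 0, "rx": 0, "ry": 0, "rz": 0.058, "grip": 0.7}])

```text
time_s: 21.55
tool_pos: [602.2, -46.3, 98.5]
tcp_rot: [-0.002, 0.992, 0.13, -0.001]
force: [0.8, -0.1, -1.0]
gripper_width: 0.457
```

Request:
apply_moves(increments=[{"tx": -0.05, "ty": 0.11, "tz": 0, "rx": 0, "ry": 0, "rz": 0.02, "grip": 0.7}, {"tx": -0.1, "ty": 0.22, "tz": 0, "rx": 0, "ry": 0, "rz": 0.04, "grip": 0.7}, {"tx": -0.15, "ty": 0.32, "tz": 0, "rx": 0, "ry": 0, "rz": 0.058, "grip": 0.7}, {"tx": -0.174, "ty": 0.381, "tz": 0, "rx": 0, "ry": 0, "rz": 0.058, "grip": 0.7}])

```text
time_s: 21.88
tool_pos: [581.0, -172.4, 98.1]
tcp_rot: [-0.001, 0.996, 0.085, -0.001]
force: [0.7, -0.3, -0.0]
gripper_width: 0.454
```

Request:
apply_moves(increments=[{"tx": -0.04, "ty": 0.11, "tz": 0, "rx": 0, "ry": 0, "rz": 0.02, "grip": 0.7}, {"tx": -0.08, "ty": 0.21, "tz": 0, "rx": 0, "ry": 0, "rz": 0.04, "grip": 0.7}, {"tx": -0.11, "ty": 0.31, "tz": 0, "rx": 0, "ry": 0, "rz": 0.058, "grip": 0.7}, {"tx": -0.14, "ty": 0.39, "tz": 0, "rx": 0, "ry": 0, "rz": 0.058, "grip": 0.7}])

```text
time_s: 22.22
tool_pos: [560.6, -293.9, 97.7]
tcp_rot: [-0.001, 0.999, 0.042, -0.001]
force: [0.1, 0.3, -0.7]
gripper_width: 0.454
```

Request:
apply_moves(increments=[{"tx": 0, "ty": 0, "tz": 0, "rx": 0, "ry": 0, "rz": 0, "grip": 0.7}, {"tx": 0, "ty": 0, "tz": 0, "rx": 0, "ry": 0, "rz": 0, "grip": 0.7}, {"tx": 0, "ty": 0, "tz": 0, "rx": 0, "ry": 0, "rz": 0, "grip": 0.7}])

```text
time_s: 22.47
tool_pos: [560.9, -291.1, 97.7]
tcp_rot: [-0.002, 0.999, 0.043, -0.001]
force: [0.2, 0.9, -1.4]
gripper_width: 0.453
```

```bash
python3 plan.py 563,-293,-19,-85; python3 look.py scene 11 60,80,320,260 3
```

```text
t 0.0072 0.0083 0.3891 r -0.0027 0.0015 -0.0008 rows 2.8
-- [ 563. -293.  -19.  -85.]
now [ 560.9 -291.1   97.7] t 22.47 w 0.453 F [ 0.2  0.9 -1.4] j [-0.5   0.49  1.57  0.    1.09  0.99]
```

View pics/scene11.png

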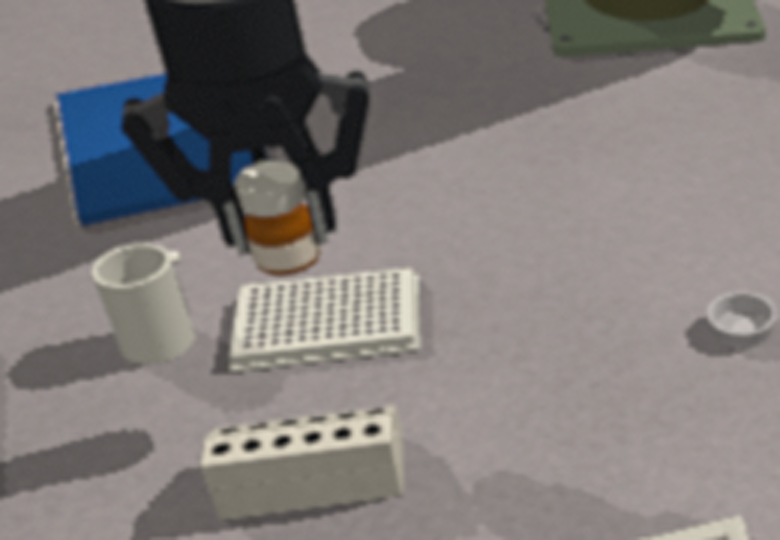

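Jar is held upright (crop 280,220). I'll measure its actual centre, since it seems to sit toward the +x edge of the pads.

```bash
python3 - <<'E'
from h import *
d=dict(np.load("scene11.npz")); P=cloud(d); hsv=cv2.cvtColor(d["img"],cv2.COLOR_BGR2HSV)
m=(hsv[...,1]>120)&(hsv[...,0]<25)&(P[...,2]>80); m[:, :120]=0
Q=P[m]; print(len(Q),np.round(np.percentile(Q,[2,50,98],axis=0),1))
from scipy.optimize import least_squares
r=least_squares(lambda c:np.hypot(Q[:,0]-c[0],Q[:,1]-c[1])-19.5,[560,-291],loss="soft_l1"); print(r.x)
m=(P[...,2]>165)&(P[...,2]<182)&(abs(P[...,0]-562)<28)&(abs(P[...,1]+292)<22)&(d["img"].min(2)>110); print(m.sum(),np.round(np.percentile(P[m],[2,50,98],axis=0),1))
E
```

```text
826 [[ -46.8 -305.8  143.4]
 [  59.5 1097.8  169.3]
 [1294.7 1177.4  623.7]]
[  43.35760907 1081.54237832]
227 [[ 545.2 -305.6  166.3]
 [ 571.1 -291.4  177.6]
 [ 579.6 -277.5  179.3]]
```

Cap spans x 545–580 and y −306…−278, so the centre is ≈(562.5,−291.5), which is fine. Lower it.

Request:
apply_moves(increments=[{"tx": 0.005, "ty": 0.004, "tz": 0.1, "rx": 0, "ry": 0, "rz": 0, "grip": 0.7}, {"tx": 0.005, "ty": 0.004, "tz": 0.2, "rx": 0, "ry": 0, "rz": 0, "grip": 0.7}, {"tx": 0.005, "ty": 0.004, "tz": 0.28, "rx": 0, "ry": 0, "rz": 0, "grip": 0.7}, {"tx": 0.005, "ty": 0.004, "tz": 0.34, "rx": 0, "ry": 0, "rz": 0, "grip": 0.7}, {"tx": 0.005, "ty": 0.004, "tz": 0.365, "rx": 0, "ry": 0, "rz": 0, "grip": 0.7}])

```text
time_s: 22.93
tool_pos: [561.1, -290.0, -14.1]
tcp_rot: [-0.003, 0.999, 0.044, -0.003]
force: [-0.0, -0.5, 0.0]
gripper_width: 0.451
```

Request:
apply_moves(increments=[{"tx": 0, "ty": 0, "tz": 0, "rx": 0, "ry": 0, "rz": 0, "grip": 0.7}, {"tx": 0, "ty": 0, "tz": 0, "rx": 0, "ry": 0, "rz": 0, "grip": 0.7}, {"tx": 0, "ty": 0, "tz": 0, "rx": 0, "ry": 0, "rz": 0, "grip": 0.7}])

```text
time_s: 23.18
tool_pos: [563.9, -292.6, -9.6]
tcp_rot: [-0.001, 0.999, 0.043, 0.001]
force: [-0.8, 0.5, -1.6]
gripper_width: 0.45
```

```bash
python3 plan.py 562,-293,-19.5,-85
```

```text
t -0.0066 0.0008 0.033 r -0.0009 -0.0007 -0.0002 rows 0.2
-- [ 562.  -293.   -19.5  -85. ]
now [ 563.9 -292.6   -9.6] t 23.18 w 0.45 F [-0.8  0.5 -1.6] j [-0.5   0.6   1.68  0.    0.87  0.98]
```

Request:
apply_moves(increments=[{"tx": -0.005, "ty": 0, "tz": 0.015, "rx": 0, "ry": 0, "rz": 0, "grip": 0.7}, {"tx": -0.005, "ty": 0, "tz": 0.032, "rx": 0, "ry": 0, "rz": 0, "grip": 0.7}, {"tx": -0.005, "ty": 0, "tz": 0.032, "rx": 0, "ry": 0, "rz": 0, "grip": 0.7}, {"tx": -0.005, "ty": 0, "tz": 0.032, "rx": 0, "ry": 0, "rz": 0, "grip": 0.7}])

```text
time_s: 23.52
tool_pos: [561.8, -292.9, -20.1]
tcp_rot: [-0.001, 0.999, 0.043, 0.0]
force: [0.7, 0.2, 1.0]
gripper_width: 0.454
```

Request:
apply_moves(increments=[{"tx": 0, "ty": 0, "tz": 0, "rx": 0, "ry": 0, "rz": 0, "grip": 0.5}, {"tx": 0, "ty": 0, "tz": 0, "rx": 0, "ry": 0, "rz": 0, "grip": 0.3}, {"tx": 0, "ty": 0, "tz": 0, "rx": 0, "ry": 0, "rz": 0, "grip": 0.1}, {"tx": 0, "ty": 0, "tz": 0, "rx": 0, "ry": 0, "rz": 0, "grip": 0}, {"tx": 0, "ty": 0, "tz": 0, "rx": 0, "ry": 0, "rz": 0, "grip": 0}])

```text
time_s: 23.93
tool_pos: [561.0, -292.5, -20.9]
tcp_rot: [-0.001, 0.999, 0.043, -0.001]
force: [-0.2, -0.3, 0.2]
gripper_width: 1.0
```

Request:
apply_moves(increments=[{"tx": 0, "ty": 0, "tz": -0.05, "rx": 0, "ry": 0, "rz": 0, "grip": 0}, {"tx": 0, "ty": 0, "tz": -0.15, "rx": 0, "ry": 0, "rz": 0, "grip": 0}, {"tx": 0, "ty": 0, "tz": -0.28, "rx": 0, "ry": 0, "rz": 0, "grip": 0}, {"tx": 0, "ty": 0, "tz": -0.42, "rx": 0, "ry": 0, "rz": 0, "grip": 0}, {"tx": 0, "ty": 0, "tz": -0.5, "rx": 0, "ry": 0, "rz": 0, "grip": 0}])

```text
time_s: 24.35
tool_pos: [562.9, -293.8, 133.8]
tcp_rot: [0.0, 0.999, 0.043, 0.002]
force: [0.9, -1.2, 0.3]
gripper_width: 1.002
```

```bash
python3 plan.py 460,60,140,-85
```

```text
t -0.12 -0.6022 -0.011 r 0.0003 -0.0023 -0.0003 rows 4.4
t -0.1197 -0.6023 -0.0103 r 0.0 0.0 -0.0003 rows 4.4
-- [460.  60. 140. -85.]
now [ 562.9 -293.8  133.8] t 24.35 w 1.002 F [ 0.9 -1.2  0.3] j [-0.5   0.46  1.52  0.    1.16  0.98]
```

Request:
apply_moves(increments=[{"tx": -0.12, "ty": -0.6, "tz": -0.01, "rx": 0, "ry": 0, "rz": 0, "grip": 0}, {"tx": -0.12, "ty": -0.6, "tz": -0.01, "rx": 0, "ry": 0, "rz": 0, "grip": 0}, {"tx": -0.12, "ty": -0.6, "tz": -0.01, "rx": 0, "ry": 0, "rz": 0, "grip": 0}, {"tx": -0.12, "ty": -0.6, "tz": -0.01, "rx": 0, "ry": 0, "rz": 0, "grip": 0}, {"tx": -0.12, "ty": -0.6, "tz": -0.01, "rx": 0, "ry": 0, "rz": 0, "grip": 0}])

```text
time_s: 24.77
tool_pos: [507.5, -112.7, 132.9]
tcp_rot: [-0.003, 0.999, 0.044, -0.002]
force: [0.5, -0.8, 0.5]
gripper_width: 1.004
```

Request:
apply_moves(increments=[{"tx": -0.12, "ty": -0.5, "tz": -0.01, "rx": 0, "ry": 0, "rz": 0, "grip": 0}, {"tx": -0.12, "ty": -0.5, "tz": -0.01, "rx": 0, "ry": 0, "rz": 0, "grip": 0}, {"tx": -0.12, "ty": -0.5, "tz": -0.01, "rx": 0, "ry": 0, "rz": 0, "grip": 0}, {"tx": -0.12, "ty": -0.5, "tz": -0.01, "rx": 0, "ry": 0, "rz": 0, "grip": 0}, {"tx": -0.12, "ty": -0.5, "tz": -0.01, "rx": 0, "ry": 0, "rz": 0, "grip": 0}])

```text
time_s: 25.18
tool_pos: [458.9, 33.6, 136.5]
tcp_rot: [-0.002, 0.999, 0.045, -0.001]
force: [0.6, -0.5, -0.7]
gripper_width: 0.997
```

```bash
python3 - <<'E'
from h import *
from look import look
d=look("top","12"); look("scene","12",(60,80,500,260),1)
for n,b,lo,hi,zt,f in [("dish",(150,180,255,300),82,98,89,rect),("pan",(150,180,255,300),62,76,68,circ),("block",(405,140,510,205),25,60,40,rect),("blocktop",(405,140,510,205),44,60,48,rect),("plate",(415,205,500,270),9,22,14,rect),("jar",(420,180,500,230),54,70,60,circ),
 ("beaker",(490,180,570,280),60,76,68,circ),("round",(312,200,343,228),9,25,16,circ),("pen",(305,90,335,160),5,25,8,rect)]:
    try: p,_=top(d,b,lo,hi,zt); print(n,len(p),f(p))
    except Exception as e: print(n,e)
im=np.vstack([cv2.resize(d["img"][90:300,140:590],(800,373)),cv2.resize(cv2.imread("pics/scene12.png"),(550,225))[:, :].copy() if 0 else cv2.copyMakeBorder(cv2.resize(cv2.imread("pics/scene12.png"),(550,225)),0,0,0,250,cv2.BORDER_CONSTANT)])
cv2.imwrite("pics/both12.png",im)
E
```

```text
dish 210 (array([518.4, 272.5]), array([55.2, 56.9]), 9.4)
pan 1676 (array([516.1, 275.9]), 60.2)
block 1347 (array([ 635.3, -295. ]), array([116.7,  58.5]), 89.3)
blocktop 642 (array([ 646.6, -294.7]), array([ 32.3, 111.1]), 0.7)
plate 2001 (array([ 478.4, -293.2]), array([ 80.6, 123.6]), 0.2)
jar 227 (array([ 563.6, -293.1]), 18.5)
beaker 172 (array([ 477.4, -406.2]), 27.7)
round 73 (array([537.2,  -3.5]), 24.1)
pen 306 (array([745.4,  15. ]), array([ 12.8, 130.2]), 88.0)
```

View pics/both12.png

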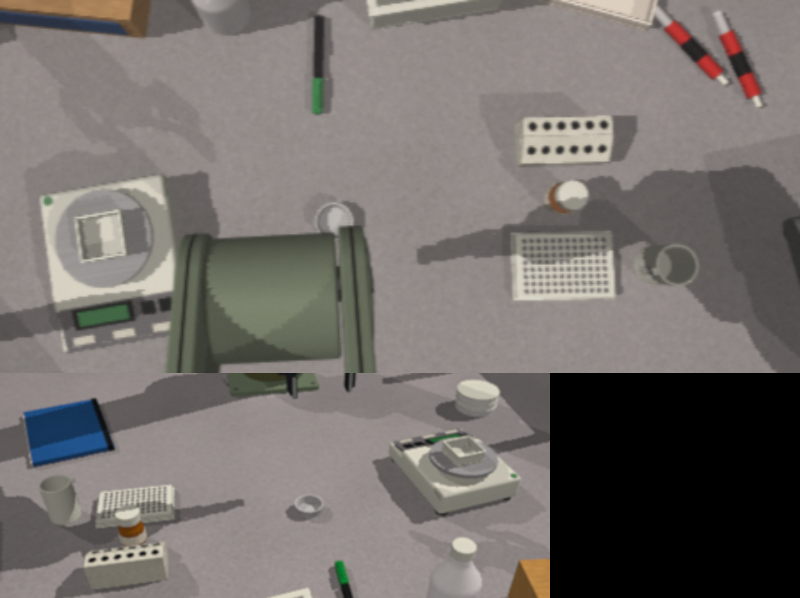

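All conditions check out, so I'm handing in.

```bash
python3 -c "
from bench import ctrl
print(ctrl.state()['time_s'],ctrl.state()['joint_vel'].round(3)); print(ctrl.job_done())"
```

```text
25.2833 [-0.043  0.014 -0.017 -0.006 -0.002 -0.003]
the job is handed in; nothing more can be done
None
```

The bench is set out and the job is handed in at about 25 s of robot time. I used 9 pictures. My last camera check put everything inside the limits:

| Item | Last measurement |
|---|---|
| Tube block | about 156 mm behind the plate centre, about 2 mm off sideways, parallel within about 0.02 rad |
| Jar | about 85 mm behind the plate centre, 0 mm off sideways, about 70 mm in front of the block centre (about 22 mm gap each side) |
| Beaker | about 114 mm right of the plate centre (about 25 mm gap), level within about 1 mm |
| Square dish | on the pan, about 2 mm (x) and 4 mm (y) from its centre |
| Round dish, pen | moved less than 1 mm |

- **Upright:** I judged this from the last picture, and did not measure tilt angles.
- **Tool height reading:** the reported TCP lay about 30 mm below where the camera saw the fingertips. The first close on the dish therefore passed above it, with no contact. I measured that offset and used it for every later grasp.
- **Block release:** the readings suggest the block was let go about 3 mm above the bench. It stands correctly.
- **Partly blocked views:** two checks partway through were cut off by the arm, so I repeated them once the view was clear. In the final view the arm hid part of the balance housing and the edge of the round dish. The pan and dish were still measurable.

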